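Run the tracing stylus along the sprung cam template

ROBOT

A 6-joint arm with a two-finger parallel gripper is mounted at the origin on the work surface; the furniture and walls round the work are solid. World frame = base frame: x ahead of the robot, y to its left, z up, the work surface at z = 0. Lengths are in mm, angles in rad, forces in N, time in s.
With the tool pointing down it reaches from about 325 to 1000 mm from the base axis. Payload 5.1 kg.
Tool frame: the origin (TCP) lies midway between the tips of the shut fingers; the grasp point (between the pads) lies 19 mm behind it; z points along the fingers, y is the direction in which the jaws open and shut (so a half turn about z gives the same grasp; the last joint's range is limited). The gripper opens to 85 mm and grips with 20 to 120 N. Pads are 22 mm wide; open, the fingers measure 114 mm over their backs; the gripper's body (76 mm by 85 mm) begins 54 mm behind the grasp point. The pads swing forward as they close: fully open they stand 13 mm farther back than shut.
Start: joints at [-1.41, 0.124, 1.65, -0, 1.367, -0.083], TCP at [156.872, -630.774, 231.322] pointing down, gripper open.
Joint ranges: [-2.61, 2.61], [-1.02, 2.33], [0.03, 2.71], [-1.35, 4.49], [0.32, 2.68], [-2.91, 2.91]. Speed limits (rad/s): [2.57, 2.57, 3.14, 3.14, 3.14, 3.14].

INTERFACE

Orientations are given as a rotation vector (axis times angle).
In Python, from station import bot, viewer, order gives the robot as it stands.
- The arm moves only by the tool servo_tool, never from a script. Its argument "plan" is a list of rows, each a list of 5 numbers: the opening in per cent of the stroke, from 0 (shut) to 100 (fully open), then the shift along the world's x, y, z in cm, then the turn about the world's z in degrees. A call has 1 to 8 rows; each row is the pose to reach, as a shift and turn from the pose commanded when the call began; what a row does not reach only later rows make up. A row lasts 1/10 s, in which the tool goes at most 50 mm and 8.59 degrees, less where a joint would pass 70% of its speed; a pose out of reach is approached as far as the arm can. A call with a gripper value outside its range is refused whole. The fingers move at their own pace and stop on an object; "force" is the grip in N (left out, the last holds). Time passes only in rows, so rows that repeat a pose let the fingers close. It gives the time, the measured TCP pose, the force and the opening at its end, in the units of the state.
- bot.get_state(): the state, without advancing time (a new reading comes with each control period).
- viewer.get_image(name): name is "scene" or "side" or "wrist"; returns (picture, depth): 400x640x3 uint8, red, green, blue; 400x640 float32, mm along the optical axis (not along the pixel's ray), 0 where there is no reading.
- viewer.get_calibration(name): a dict with "fx", "fy", "cx", "cy" (pixels), "rvec" (rotation vector, rad) and "tvec" (3), from world to camera coordinates, as OpenCV has them. Camera axes: x right, y down, z forward; pixel columns grow to the right and rows downward; lengths in mm; the calibration is good to about 2 mm. A picture is of the moment at which its call begins: read the wrist's pose just before it. get_calibration takes no time and is no camera call; for the wrist camera it gives the pose at the moment of the call.
- order.hand_in(): hands the job in, once; it reports no verdict.
The state is a dict: "clock": time; "joints": joint angles; "qvel": joint speeds; "tau": joint torques, N m; "eef_pos": TCP position; "tool_rot": TCP orientation; "ft_force": force on the tool from outside, world axes, zero at the start; "torque": the same for the moment, N m; "grip_width": finger opening in mm.
Only numpy, scipy, OpenCV 4.12 (cv2) and the standard library are available. Lean on these libraries where they do the work, as an engineer would, in place of code of your own. Each camera call takes 0.05 s, during which the arm holds its last target.

TASK

Take the T-handled stylus out of its foam insert and run its pin (nothing but the pin) along the whole wavy edge of the aluminium template on the sloping gauge, the edge that faces down the slope, in one pass from the end farther from the robot to the nearer end. Hold the pin square to the sloping template, press it against the edge gently and without a break, so that the sprung template always stays pushed back a little yet never reaches its stop, and set the pin down and lift it off only beside the straight flats at the two ends. Then press the stylus fully home in its T-shaped cutout in the foam, let go, and leave the other things on the bench alone.

Things in the scene. Friction and masses are not known exactly. Their poses are not given: they have to be found in the camera images.
- stylus: Loose stylus, 0.09 kg, pin down in the foam. Aluminium handle, a T seen from above: bar 16 wide (y), x -26 to +18 mm, crosshead 28 wide, x +18 to +30 mm; z 0 to 44 mm. Steel pin 8 mm in diameter on the z axis, ball-ended, from z 0 down to -40 mm. Origin: pin axis at the handle's underside; z up, x to the crosshead. Grip the bar across its 16 mm over the origin, above the foam.
- tip (a point): End of the stylus's pin, 40 mm under the stylus's origin; axes as the stylus's.
- foam: Fixed grey foam block 110 x 90 mm (x, y) in a low plywood tray 122 x 102 mm; foam top at z 64 mm. Origin: centre of the underside, z up. T cutout fits the handle with 2.5 mm to spare all round, floor at z 50 mm; below it a 14 mm square pin hole at x = y = 0, down to z 6 mm. Stylus fully home: its origin at (0, 0, 50 mm) here, axes parallel, handle 30 mm proud.
- gauge: Fixed gauge: foot plate 150 x 200 mm (x, y) under a deck 140 mm deep, 216 mm wide, sloping at 28 degrees: low edge (-x, towards the robot and its left) 29 mm, high edge (+x) 95 mm above the bench. Origin: centre of the underside; x to the high side, y away from the robot. Aluminium rails 14 mm high stand beside the template (y = +-90 to +-104 mm) and behind it.
- profile (a point): On the aluminium template (164 mm wide, 14 mm thick, on the deck), at mid-thickness, middle of its -x edge, which is traced; moves with it. x up the slope, y to the far end, z square to the deck (28 degrees off vertical). Template z -7 to +7 mm, deck at z -9 mm, deck clear to x -70 mm. Edge: x = 0 for |y| 60 to 82 mm (flats), else x = 12 mm*sin(180deg*y/60mm)*cos(180deg*y/120mm)^2.
- far_flat (a point): Mid-thickness of the edge on the template's far end flat (y +71 mm from profile), where the pass starts; axes as profile's. Next comes a hollow 7.8 mm deep (deepest at y +20 mm); edge slopes at most 33 degrees.
- near_flat (a point): The same on the near end flat (y -71 mm from profile), where the pass ends. Before it is a lobe 7.8 mm proud (peak at y -20 mm).
- template (a joint): How far the template is pushed up the slope on its spring, m: 0 at rest, stop at 0.014. About 2 N to begin, then 0.3 N for each mm (3.5 N at 5 mm); springs back when let go.
- paper_roll (a point): Foot of a fixed upright white paper roll, about 90 mm across and 228 mm high, that stands between the work places: keep gripper and arm clear of it (pass on the robot's side).
- paste_tin: Bystander: flat round tin 57 mm across, 24 mm high; origin at the centre of its underside.
- mug: Bystander: white mug, 91 mm high, 82 mm across; origin at the centre of its underside.
Not all that is in view belongs to the job. Leave any brown look-alike of the stylus alone.

How it is judged (in metres and radians):
On the way, in this order (a step that is already met when the one before it is completed fails the run):
1. pin bears on the far end flat (62 to 82 mm from the middle), template pushed in at least 1.5 mm by the stylus, pin within 12 degrees of square to the template (y of tip in the frame of profile between 0.062 and 0.082 m and value of joint template above 0.0015 m and contact force between stylus and gauge above 0.2 N and angle between the z axis of tip and the z axis of profile, either way round below 0.21 rad), for 0.05 s.
2. pin bears in the hollow (14 to 28 mm to the far side of the middle), template pushed in at least 1.5 mm by the stylus, pin within 12 degrees of square to the template (y of tip in the frame of profile between 0.014 and 0.028 m and value of joint template above 0.0015 m and contact force between stylus and gauge above 0.2 N and angle between the z axis of tip and the z axis of profile, either way round below 0.21 rad), for 0.05 s.
3. pin bears on the lobe (14 to 28 mm to the near side of the middle), template pushed in at least 1.5 mm by the stylus, pin within 12 degrees of square to the template (y of tip in the frame of profile between -0.028 and -0.014 m and value of joint template above 0.0015 m and contact force between stylus and gauge above 0.2 N and angle between the z axis of tip and the z axis of profile, either way round below 0.21 rad), for 0.05 s.
4. pin bears on the near end flat (62 to 82 mm from the middle), template pushed in at least 1.5 mm by the stylus, pin within 12 degrees of square to the template (y of tip in the frame of profile between -0.082 and -0.062 m and value of joint template above 0.0015 m and contact force between stylus and gauge above 0.2 N and angle between the z axis of tip and the z axis of profile, either way round below 0.21 rad), for 0.05 s.
At the end, for the whole second after the job is handed in: The stylus stands upright (within 4 degrees), released and at rest, fully home in the foam's cutout: its origin within 4 mm of the pin hole's axis and not over 2.5 mm above its seat, turned with the T; the template is back at rest (under 1 mm) (horizontal distance between stylus and foam below 0.004 m and z of stylus in the frame of foam below 0.0525 m and angle between the x axis of stylus and the x axis of foam, either way round below 0.15 rad and angle between stylus's own z axis and vertical below 0.08 rad and linear speed of stylus below 0.02 m/s and value of joint template below 0.001 m); the robot touches nothing.
It fails at once if pin breaks contact on the way: it is at template height within 55 mm of the template's middle (measured along the edge) with the template pushed in less than 0.4 mm (y of tip in the frame of profile between -0.055 and 0.055 m and z of tip in the frame of profile between -0.03 and 0.007 m and x of tip in the frame of profile between -0.06 and 0.05 m and value of joint template below 0.0004 m).
It fails at once if template pushed to its stop (13 mm or more) (value of joint template above 0.013 m).
It fails at once if fingers push on the gauge or template with over 1.5 N (contact force between the fingers and gauge above 1.5 N).
It fails at once if the tin or mug is moved over 25 mm (distance of any of paste_tin, mug from where it was at the start of the episode above 0.025 m).
It also fails if it takes over 72 s, if anything falls off the work surface, if the arm or the gripper's body presses on something with over 40 N, if the wrist force passes 120 N, or if a joint passes its speed limit or range.

## Working session

There is one attempt and no reset: what is moved stays moved. The work goes in short steps, Python scripts to look and compute and a tool call to move; the robot and the scene stay as the last step left them, time stands still between calls to the robot, and variables do not carry over. Pictures are saved under pics/ and viewed, and the job is handed in when it is done.

Besides the shell and the picture viewer there is one more tool, called after "Call:" as name(argument=value, ...) on one line, values as JSON. servo_tool: Moves the arm, as the interface text tells. Its arguments: {"type":"object","properties":{"plan":{"type":"array","items":{"type":"array","items":{"type":"number"}}},"force":{"type":"number"}},"required":["plan"]}

```bash
ls -la; mkdir -p pics
cat > h.py <<'E'
import numpy as np,cv2
from station import bot,viewer,order
def cal(n):
    c=viewer.get_calibration(n);K=np.array([[c['fx'],0,c['cx']],[0,c['fy'],c['cy']],[0,0,1.]])
    R=cv2.Rodrigues(np.array(c['rvec'],float))[0];t=np.array(c['tvec'],float).ravel();return K,R,t
def pts(depth,C):
    K,R,t=C;v,u=np.indices(depth.shape);z=depth.astype(float)
    p=np.stack([(u-K[0,2])/K[0,0]*z,(v-K[1,2])/K[1,1]*z,z],-1)
    w=(p-t)@R; w[depth<=0]=np.nan; return w
def proj(P,C):
    K,R,t=C;p=np.atleast_2d(P)@R.T+t;q=p@K.T;return q[:,:2]/q[:,2:]
def ray(uv,C,z):
    K,R,t=C;uv=np.atleast_2d(uv).astype(float);d=np.c_[(uv[:,0]-K[0,2])/K[0,0],(uv[:,1]-K[1,2])/K[1,1],np.ones(len(uv))]@R
    o=-R.T@t;s=(z-o[2])/d[:,2];return o+d*s[:,None]
def save(n,im): cv2.imwrite('pics/'+n,cv2.cvtColor(im,cv2.COLOR_RGB2BGR))
E
python3 - <<'E'
from h import *
print(bot.get_state())
for n in ['scene','side','wrist']:
    C=cal(n);im,d=viewer.get_image(n);save(n+'0.png',im);np.savez('pics/%s0.npz'%n,im=im,d=d,K=C[0],R=C[1],t=C[2])
    print(n,-C[1].T@C[2],C[1][2],C[0][0,0],(d>0).mean())
E
```

```text
total 12
drwxr-xr-x  3 agent agent 4096 Dec  6 15:13 .
drwxr-xr-x 23 root  root  4096 Dec  6 15:13 ..
drwxr-xr-x  2 agent agent 4096 Dec  6 15:13 pics
{'clock': 0.0, 'joints': array([-1.40961086e+00,  1.24530042e-01,  1.65167002e+00, -2.16757185e-05,
        1.36749543e+00, -8.25844020e-02]), 'qvel': array([-0.00072477,  0.00089655,  0.00140806,  0.00092021,  0.00036856,
       -0.00114585]), 'tau': array([ 2.90357377e-03, -4.23612714e+01, -3.65446794e+01,  7.36026595e-05,
        7.08122257e-03,  2.95770022e-06]), 'eef_pos': array([ 156.76376512, -630.18629002,  230.03923362]), 'tool_rot': array([-3.11620024e+00, -3.81716905e-01,  1.62985835e-04]), 'ft_force': array([-0.12908888,  0.08522361, -0.39342004]), 'torque': array([-0.00992902,  0.03175534,  0.03173693]), 'grip_width': 85.46459906550851}
scene [  30.46464747 1367.80856738  821.38107896] [ 0.36577699 -0.77516335 -0.51510094] 459.5997514675885 0.9938046875
side [ 306.27551908 1072.7999623   847.43217974] [ 0.19865881 -0.70350509 -0.68236007] 410.9566090252467 0.9959921875
wrist [ 233.4015016  -610.85853172  373.33065606] [-0.29694045 -0.07202213 -0.95217602] 335.74531677971527 0.99599609375
```

View pics/scene0.png

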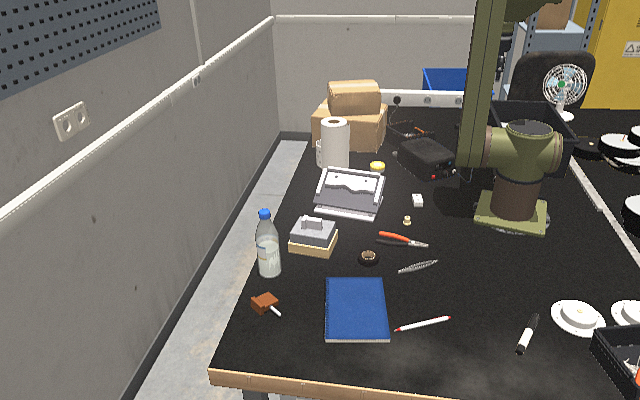

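View pics/side0.png

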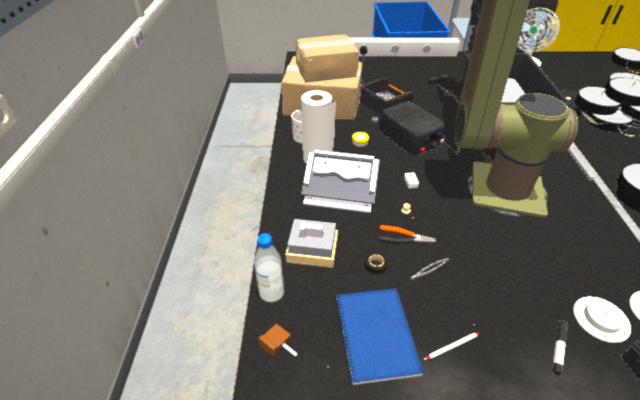

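View pics/wrist0.png

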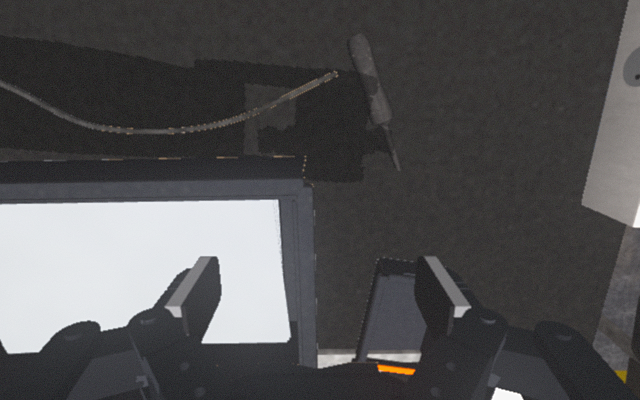

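Run:
```python
from h import *
z=np.load('pics/side0.npz');C=(z['K'],z['R'],z['t']);P=pts(z['d'],C);im=z['im']
save('c1.png',cv2.resize(im[90:280,240:400],None,fx=3.5,fy=3.1,interpolation=cv2.INTER_CUBIC))
for n,u,v in [('foam',290,228),('foam',314,233),('foam',330,245),('hand',312,226),('hand',325,233),('deck',320,195),('deck',370,195),('tpl',320,165),('tpl',365,175),('low',308,203),('low',368,208),('roll',318,98),('tin',361,138),('mug',298,120),('brown',275,338)]:
    print(n,u,v,P[v,u].round(1))
K2=np.load('pics/scene0.npz');im2=K2['im'];save('c2.png',cv2.resize(im2[110:265,270:400],None,fx=4.5,fy=3.8,interpolation=cv2.INTER_CUBIC))
```

```text
foam 290 228 [593.5 335.9   0.7]
foam 314 233 [504.3 401.1  75.5]
foam 330 245 [457.2 421.5  66.9]
hand 312 226 [509.8 399.2  97.8]
hand 325 233 [479.8 384.7  65.4]
deck 320 195 [539.9 213.9  31.8]
deck 370 195 [397.1 187.7  43.8]
tpl 320 165 [559.2 144.3  86.6]
tpl 365 175 [422.2 149.3  82.6]
low 308 203 [571.1 234.    9.8]
low 368 208 [396.  212.2  14.5]
roll 318 98 [608.8 -11.4 217. ]
tin 361 138 [ 482.  -113.2   26.2]
mug 298 120 [ 713.6 -122.1   54.5]
brown 275 338 [514.9 670.8  22.5]
```

View pics/c1.png

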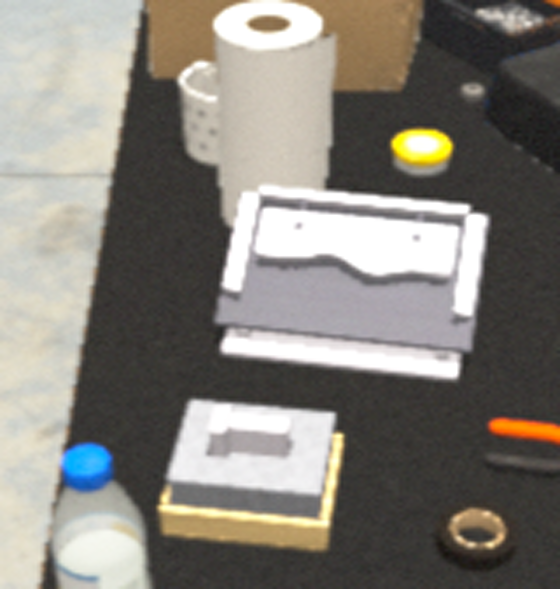

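View pics/c2.png

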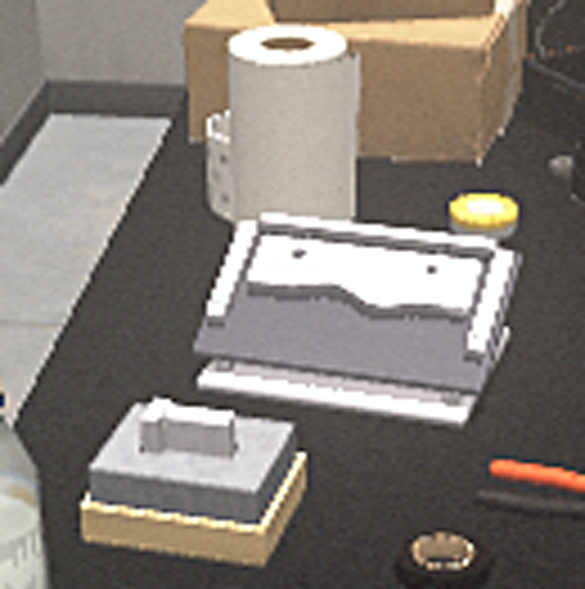

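Call:
servo_tool(plan=[[100,3,4,0.3,0],[100,6,8,0.6,0],[100,9,12,1,0],[100,12,16,1,0],[100,15,20,1,0],[100,18,24,1,0],[100,21,28,1,0],[100,24,32,1,0]])

```text
clock: 0.95
eef_pos: [397.4, -309.1, 241.2]
tool_rot: [3.118, 0.381, 0.0]
ft_force: [0.7, -0.6, 0.6]
grip_width: 85.7
```

Call:
servo_tool(plan=[[100,0.3,5,0,0],[100,0.6,10,0,0],[100,0.9,15,0,0],[100,1.2,20,0,0],[100,1.4,25,0,0],[100,1.6,30,0,-4],[100,1.8,35,0,-9],[100,2,40,0,-14]])

```text
clock: 1.75
eef_pos: [416.1, 90.4, 241.3]
tool_rot: [3.142, -0.007, 0.001]
ft_force: [1.3, -0.5, 0.2]
grip_width: 85.4
```

Call:
servo_tool(plan=[[100,1,5,0,0],[100,2,10,0,0],[100,3,15,0,0],[100,4,20,0,0],[100,5,25,0,0],[100,5.5,29,0,0],[100,5.5,29,0,0]])

```text
clock: 2.45
eef_pos: [471.2, 382.6, 240.0]
tool_rot: [-3.141, -0.006, 0.003]
ft_force: [-0.7, 0.2, 0.4]
grip_width: 85.7
```

```bash
cat >> h.py <<'E'
def shot(n,tag):
    C=cal(n);im,d=viewer.get_image(n);save(tag+'.png',im);np.savez('pics/%s.npz'%tag,im=im,d=d,K=C[0],R=C[1],t=C[2]);return im,d,C
def load(tag):
    z=np.load('pics/%s.npz'%tag);return z['im'],z['d'],(z['K'],z['R'],z['t'])
E
python3 - <<'E'
from h import *
s=bot.get_state();print(s['eef_pos'],s['tool_rot'],s['joints'])
im,d,C=shot('wrist','w1');P=pts(d,C)
print(np.nanpercentile(P[...,2],[5,50,95]))
E
```

```text
[471.21305581 382.5740534  239.95279967] [-3.14135059e+00 -6.30989016e-03  2.59162567e-03] [5.93018769e-01 2.55006988e-02 1.73963125e+00 1.13533994e-03
 1.37770020e+00 2.15957923e+00]
[ -0.53621998   2.54159052 319.3089487 ]
```

View pics/w1.png

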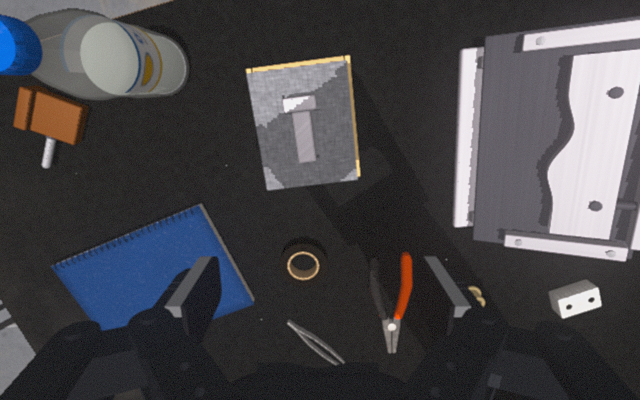

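Run:
```python
from h import *
im,d,C=load('w1');P=pts(d,C);Z=P[...,2]
m=((Z>84)&(Z<102)).astype(np.uint8);m[:80]=0;m[180:]=0;m[:,:250]=0;m[:,350:]=0
print('handle top px',m.sum(),np.median(Z[m>0]))
c=max(cv2.findContours(m,0,2)[0],key=cv2.contourArea);X=P[m>0]
print('rect px',cv2.minAreaRect(c))
# in world
xy=X[:,:2].astype(np.float32);r=cv2.minAreaRect(xy);print('rect world',r);
# foam
f=((Z>55)&(Z<72)).astype(np.uint8);f[:,:235]=0;f[:,370:]=0;f[:40]=0;f[200:]=0
print('foam z',np.median(Z[f>0]));xy=P[f>0][:,:2].astype(np.float32)
r=cv2.minAreaRect(xy);print('foam rect',r)
# gauge
g=np.zeros_like(f);g[10:270,455:]=1
deck=(g>0)&(np.abs(Z-50)<25)
roi=np.zeros_like(f);roi[80:230,490:545]=1
D=P[(roi>0)&np.isfinite(Z)];c0=D.mean(0);u,s,vt=np.linalg.svd(D-c0);n=vt[2]*np.sign(vt[2][2]);print('deck',c0,n,np.degrees(np.arccos(n[2])),np.degrees(np.arctan2(n[1],n[0])),'rms',s[2]/len(D)**.5)
h=(P-c0)@n
save('h1.png',np.dstack([np.clip((np.nan_to_num(h)+10)*6,0,255).astype(np.uint8)]*3))
t=(h>11)&(h<25)&(g>0)
print(t.sum(),np.percentile(h[t],[5,25,50,75,95]))
```

```text
handle top px 1454 94.36263286238193
rect px ((302.90997314453125, 128.87001037597656), (66.4680404663086, 33.51686096191406), 81.8698959350586)
rect world ((514.76513671875, 395.63470458984375), (56.07244873046875, 27.84807014465332), 8.069719314575195)
foam z 64.54759620097059
foam rect ((512.4915161132812, 395.6773376464844), (110.35106658935547, 90.13397216796875), 7.380187034606934)
deck [483.61407822 181.28298491  46.94774707] [-0.04154887  0.46818621  0.88265246] 28.035997851611224 95.07138932014836 rms 0.8346761109105846
16376 [12.91949963 14.63548751 15.63025998 16.3854436  17.40452425]
```

View pics/h1.png

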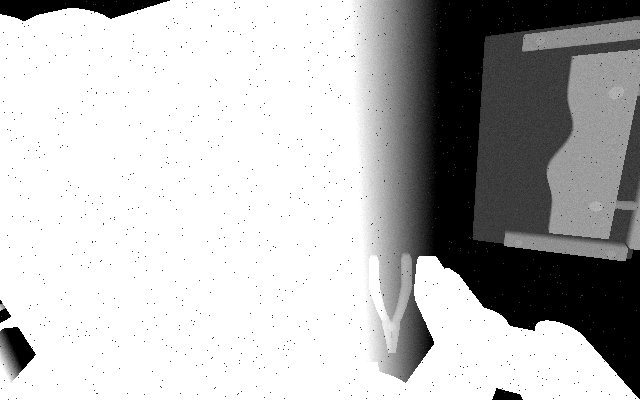

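```bash
cat > fit.py <<'E'
from h import *
from scipy.optimize import least_squares
import sys
def prof(y): return np.where(abs(y)<60,12*np.sin(np.pi*y/60)*np.cos(np.pi*y/120)**2,0.)
def fit(tag,box):
    im,d,C=load(tag);P=pts(d,C);Z=P[...,2]
    n=np.array([-.04155,.46819,.88265])
    r=np.zeros(Z.shape,bool);u0,u1,v0,v1=box;r[v0:v1,u0:u1]=1
    A=r&np.isfinite(Z)
    # seed: deck plane by mode of height
    h=P@n;hh=h[A];b=np.histogram(hh,bins=np.arange(np.nanmin(hh),np.nanmax(hh),1.))
    return im,d,C,P,n,A,h,b
def frame(n):
    ex=np.array([0,0,1.])*-1;ex=-(ex-ex@n*n);ex/=np.linalg.norm(ex);ey=np.cross(n,ex);return ex,ey
E
python3 - <<'E'
from fit import *
im,d,C=load('w1');P=pts(d,C);Z=P[...,2]
r=np.zeros(Z.shape,bool);r[80:230,490:545]=1;D=P[r&np.isfinite(Z)];c0=D.mean(0)
for _ in range(3):
    vt=np.linalg.svd(D-c0,full_matrices=False)[2];n=vt[2]*np.sign(vt[2][2]);k=abs((D-c0)@n)<2;D=D[k];c0=D.mean(0)
ex,ey=frame(n);print('n',n,'ex',ex,'ey',ey,len(D))
h=(P-c0)@n
t=(h>12.5)&(h<19);t[:,:545]=0;t[:55]=0;t[232:]=0;t[:,610:]=0
print('tpl top h',np.median(h[t]))
E_=[]
for v in range(56,232):
    us=np.where(t[v])[0]
    if len(us)<10: continue
    u=us[0]; 
    if not t[v,u:u+4].all(): continue
    # ray through boundary pixel (u-0.5) with template-top plane
    K,R,tt=C;dd=np.array([(u-.5-K[0,2])/K[0,0],(v-K[1,2])/K[1,1],1])@R;o=-R.T@tt
    q=c0+n*np.median(h[t]);s=((q-o)@n)/(dd@n);X=o+dd*s-c0;E_.append([X@ex,X@ey])
E_=np.array(E_)
f=lambda p:E_[:,0]-(p[0]+p[2]*(E_[:,1]-p[1])+prof(E_[:,1]-p[1]))
s=least_squares(f,[np.median(E_[:,0]),E_[:,1].mean(),0],loss='soft_l1');print(s.x,np.std(f(s.x)),E_[:,1].min(),E_[:,1].max())
O=c0+ex*s.x[0]+ey*s.x[1]+n*9;print('profile origin',O)
np.savez('gauge.npz',O=O,n=n,ex=ex,ey=ey)
K=lambda y,x=0:O+ey*y+ex*x
print('far',K(71),'near',K(-71))
E
```

```text
n [-0.0414631   0.46828377  0.88260474] ex [ 0.07784365 -0.87916522  0.47011581] ey [9.96102996e-01 8.81976287e-02 6.93889390e-18] 8086
tpl top h 15.965590834359439
[ 3.28898346e+01  9.42496341e+00 -1.14009142e-03] 0.28792984598428506 -71.60033624510852 90.26793551322072
profile origin [495.16527629 157.42414208  70.34260383]
far [565.88858899 163.68617372  70.34260383] near [424.44196358 151.16211044  70.34260383]
```

Call:
servo_tool(plan=[[100,2,0.6,-3,4],[100,4.15,1.3,-6,7.4],[100,4.15,1.3,-9,7.4],[100,4.15,1.3,-11,7.4],[100,4.15,1.3,-11,7.4]])

```text
clock: 3.0
eef_pos: [511.0, 388.6, 126.9]
tool_rot: [3.131, 0.199, -0.011]
ft_force: [0.1, 0.7, 0.1]
grip_width: 85.3
```

Run:
```python
from h import *
s=bot.get_state();print(s['eef_pos'],s['tool_rot'],s['ft_force'])
im,d,C=shot('wrist','w2');P=pts(d,C);Z=P[...,2]
m=((Z>84)&(Z<102)&(P[...,0]>470)&(P[...,0]<560)&(abs(P[...,1]-395)<25))
print(m.sum(),np.median(Z[m]),cv2.minAreaRect(P[m][:,:2].astype(np.float32)))
xy=P[m][:,:2]
f=((Z>55)&(Z<72)&(abs(P[...,0]-512)<70)&(abs(P[...,1]-395)<60));print(cv2.minAreaRect(P[f][:,:2].astype(np.float32)),np.median(Z[f]))
```

```text
[510.99071374 388.55114476 126.86815885] [ 3.13098795  0.19929499 -0.01118276] [0.10014094 0.73336391 0.09525735]
3189 94.38648882521015 ((515.1761474609375, 395.9131774902344), (55.88896179199219, 27.943710327148438), 7.818260669708252)
((512.471923828125, 395.7284851074219), (110.72029113769531, 90.4816665649414), 7.385555267333984) 64.54493983295373
```

View pics/w2.png

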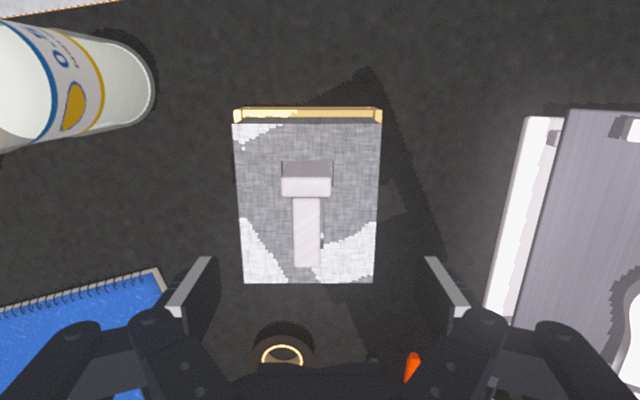

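Call:
servo_tool(plan=[[100,0,0,0,0],[100,0,0,0,0]])

```text
clock: 3.25
eef_pos: [514.2, 391.7, 133.8]
tool_rot: [-3.133, -0.201, -0.005]
ft_force: [0.7, 0.2, 0.2]
grip_width: 84.9
```

Call:
servo_tool(plan=[[100,0,0,0,0],[100,0,0,0,0],[100,0,0,0,0]])

```text
clock: 3.55
eef_pos: [513.3, 391.6, 132.0]
tool_rot: [-3.135, -0.202, -0.001]
ft_force: [0.9, -0.0, 0.9]
grip_width: 85.4
```

Run:
```python
from h import *
for i in range(6):
    s=bot.get_state();print(s['clock'],s['eef_pos'].round(2),s['qvel'].round(3));viewer.get_image('wrist')
```

```text
3.55 [513.31 391.63 131.97] [-0.001  0.005  0.004 -0.001 -0.003  0.001]
3.6 [513.22 391.57 131.71] [-0.001  0.005  0.002 -0.     0.001 -0.001]
3.65 [513.15 391.51 131.54] [-0.     0.003  0.004  0.    -0.    -0.001]
3.7 [513.11 391.49 131.42] [-0.002  0.003  0.002 -0.001 -0.    -0.001]
3.75 [513.1  391.44 131.28] [-0.001  0.002 -0.001  0.     0.     0.   ]
3.8 [513.08 391.44 131.28] [-0.001  0.001 -0.    -0.001 -0.001  0.002]
```

Call:
servo_tool(plan=[[100,0,0.4,-1,0],[100,0,0.4,-2.5,0],[100,0,0.4,-4,0],[100,0,0.4,-5.2,0],[100,0,0.4,-6,0],[100,0,0.4,-6.4,0],[100,0,0.4,-6.4,0],[100,0,0.4,-6.4,0]])

```text
clock: 4.65
eef_pos: [513.5, 395.7, 67.9]
tool_rot: [-3.135, -0.202, -0.001]
ft_force: [0.5, 0.7, 0.2]
grip_width: 85.2
```

Call:
servo_tool(plan=[[100,0,0,0,0],[60,0,0,0,0],[30,0,0,0,0],[0,0,0,0,0],[0,0,0,0,0],[0,0,0,0,0],[0,0,0,0,0]], force=20)

```text
clock: 5.35
eef_pos: [513.2, 395.5, 67.4]
tool_rot: [-3.135, -0.202, -0.0]
ft_force: [0.3, 0.1, -0.4]
grip_width: 15.6
```

Call:
servo_tool(plan=[[0,0,0,0.4,0],[0,0,0,1,0],[0,0,0,1.8,0],[0,0,0,2.6,0],[0,0,0,3.1,0],[0,0,0,3.2,0],[0,0,0,3.2,0],[0,0,0,3.2,0]])

```text
clock: 6.15
eef_pos: [512.9, 395.3, 99.0]
tool_rot: [3.135, 0.202, -0.001]
ft_force: [0.6, -0.4, -0.6]
grip_width: 15.5
```

Run:
```python
from h import *
s=bot.get_state();print(s['eef_pos'],s['tool_rot'],s['ft_force'],s['grip_width'])
im,d,C=shot('wrist','w3')
```

```text
[512.91874276 395.29277789  98.98533471] [ 3.13478758e+00  2.01928715e-01 -8.37113979e-04] [ 0.56132376 -0.35811698 -0.64455666] 15.535910043498589
```

View pics/w3.png

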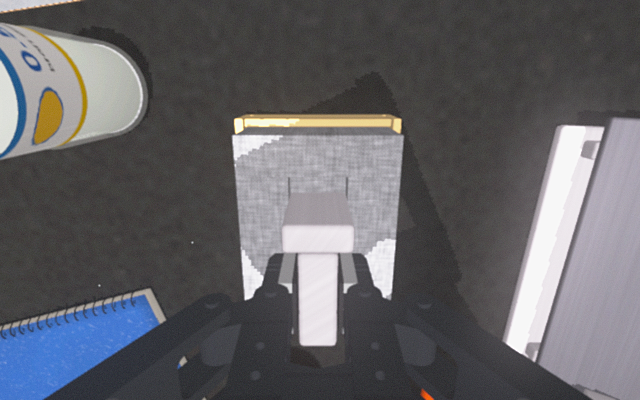

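Call:
servo_tool(plan=[[0,0.5,0.07,0,0],[0,1.0,0.13,-0.05,0],[0,1.5,0.2,-0.12,0],[0,2.0,0.26,-0.22,0],[0,2.5,0.33,-0.35,0],[0,3.0,0.39,-0.52,0],[0,3.47,0.46,-0.7,0],[0,3.47,0.46,-0.7,0]])

```text
clock: 7.0
eef_pos: [546.6, 399.7, 91.5]
tool_rot: [3.134, 0.201, -0.008]
ft_force: [-7.7, -1.3, 3.6]
grip_width: 15.8
```

Run:
```python
from h import *
s=bot.get_state();print(s['eef_pos'],s['tool_rot'],s['ft_force'],s['torque'],s['grip_width'])
im,d,C=shot('wrist','w4')
s=bot.get_state();print(s['eef_pos'],s['ft_force'])
shot('side','s4')
im,_,_=load('s4');save('s4c.png',cv2.resize(im[170:290,240:380],None,fx=5,fy=5,interpolation=cv2.INTER_CUBIC))
```

```text
[546.57471669 399.67696704  91.49987255] [ 3.13388     0.20121174 -0.00819791] [-7.67714148 -1.28987004  3.63053777] [-0.33937994  1.76576023  0.03706566] 15.826612378263986
[546.53491857 399.69204665  91.52756432] [-6.97011151 -2.27760753  1.88329315]
```

View pics/w4.png

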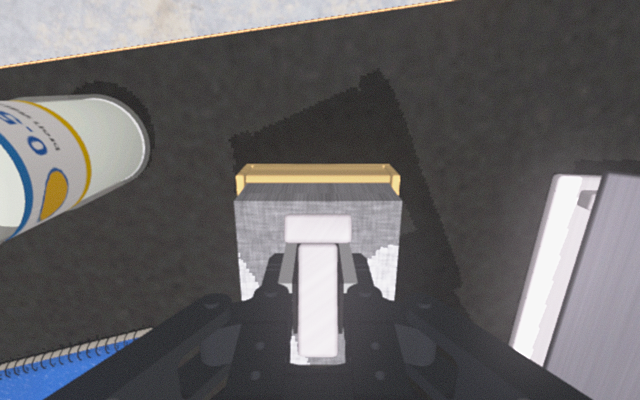

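View pics/s4c.png

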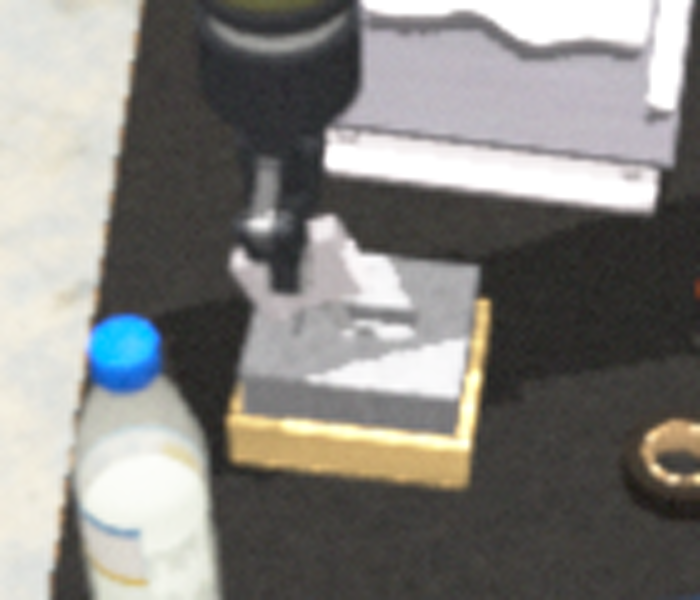

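```bash
cat > tilt.py <<'E'
from h import *
def tilt(tag,box=(300,340,250,350)):
    im,d,C=load(tag);P=pts(d,C);u0,u1,v0,v1=box
    D=P[v0:v1,u0:u1].reshape(-1,3);D=D[np.isfinite(D[:,2])];c=np.median(D,0)
    for t in (8,3,2,1.5):
        vt=np.linalg.svd(D-c,full_matrices=False)[2];n=vt[2]*np.sign(vt[2][2]);D=D[abs((D-c)@n)<t];c=D.mean(0)
    return n,c,len(D),P
E
python3 - <<'E'
from tilt import *
for tag,b in [('w3',(303,333,258,340)),('w4',(303,335,250,350))]:
    n,c,k,P=tilt(tag,b);print(n,c,k,np.degrees(np.arccos(n[2])),np.degrees(np.arctan2(n[1],n[0])))
    X=P.reshape(-1,3);X=X[np.isfinite(X[:,2])];h=(X-c)@n
    m=(abs(h)<2)&(np.linalg.norm(X-c,axis=1)<45);r=cv2.minAreaRect(X[m][:,:2].astype(np.float32));print(r)
E
```

```text
[-0.00275077  0.00398263  0.99998829] [510.35143674 395.60350044 126.13256218] 2441 0.2773273769923817 124.63256228537124
((516.26953125, 397.8960876464844), (40.07974624633789, 58.457271575927734), 77.01077270507812)
[0.43130679 0.04659195 0.90100147] [546.04261978 399.87559232 121.38246012] 3125 25.709980328319304 6.1654726729255716
((552.3231201171875, 401.7384033203125), (40.07913589477539, 52.878047943115234), 76.4164810180664)
```

Call:
servo_tool(plan=[[0,0,0,0,0],[0,0,0,0,0],[0,0,0,0.5,0],[0,0,0,2,0],[0,0,0,4,0],[0,0,0,6,0],[0,0,0,8,5],[0,0,0,9,12]], force=120)

```text
clock: 7.9
eef_pos: [550.5, 401.0, 187.1]
tool_rot: [-3.093, -0.534, -0.013]
ft_force: [-0.0, -0.1, 0.1]
grip_width: 13.8
```

Call:
servo_tool(plan=[[0,0,-1,0,8],[0,0,-3,0,16],[0,0,-5,0,24],[0,0,-8,0,32],[0,0,-11,0,40],[0,0,-14,0,48],[0,0,-16,0,56],[0,0,-17,0,64]])

```text
clock: 8.7
eef_pos: [549.7, 228.3, 184.5]
tool_rot: [2.34, 2.092, 0.006]
ft_force: [0.0, 0.4, -1.2]
grip_width: 14.5
```

Call:
servo_tool(plan=[[0,0,0,0,6],[0,0,0,0,11.5],[0,0,0,0,11.5],[0,0,0,0,11.5],[0,0,0,0,11.5],[0,0,0,0,11.5]])

```text
clock: 9.3
eef_pos: [548.1, 230.1, 182.6]
tool_rot: [2.126, 2.313, 0.001]
ft_force: [-0.6, 0.6, -0.3]
grip_width: 14.2
```

Run:
```python
from h import *
s=bot.get_state();print(s['eef_pos'],s['tool_rot'],s['ft_force'],s['torque'],s['grip_width'],s['joints'],s['qvel'].round(3))
im,d,C=shot('wrist','w5');shot('side','s5')
im,_,_=load('s5');save('s5c.png',cv2.resize(im[90:250,260:400],None,fx=5,fy=3.7,interpolation=cv2.INTER_CUBIC))
```

```text
[548.08627637 230.1462803  182.59156971] [2.12551825e+00 2.31280267e+00 8.46934429e-04] [-0.57310503  0.6101385  -0.32651482] [ 0.02054522 -0.01857187  0.03010395] 14.209425308661528 [ 3.07309912e-01  3.74372200e-02  1.82552319e+00 -1.12319348e-04
  1.27794916e+00  2.22998073e-01] [ 0.     0.001  0.005 -0.     0.    -0.002]
```

View pics/w5.png

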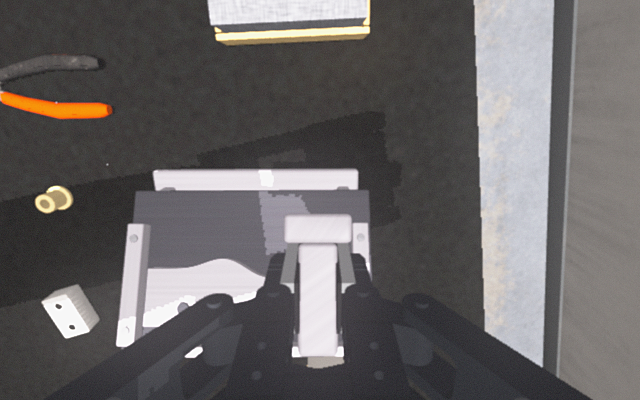

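View pics/s5c.png

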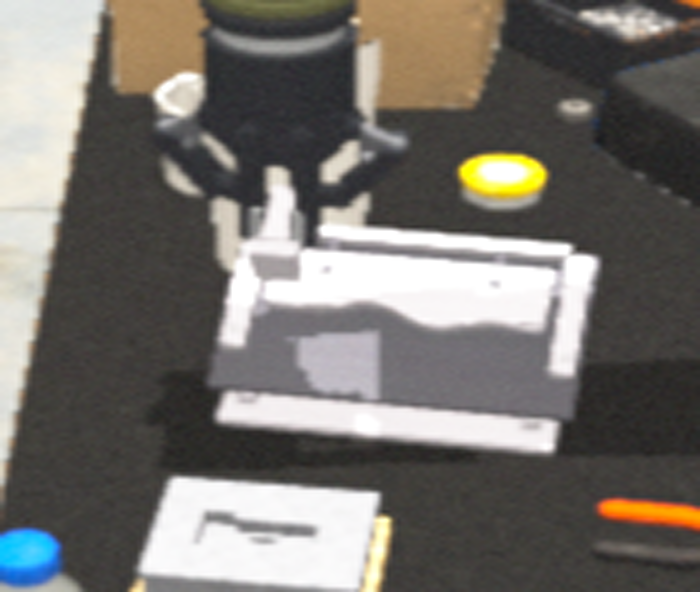

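```bash
cat > tip.py <<'E'
from tilt import *
def tip(tag,tcp):
    n,c,k,P=tilt(tag,(303,335,250,350))
    X=P.reshape(-1,3);X=X[np.isfinite(X[:,2])];h=(X-c)@n
    X=X[(abs(h)<1.5)&(np.linalg.norm(X-c,axis=1)<50)]
    hx=np.array([n[0],n[1],0.]);hx/=np.linalg.norm(hx)
    ax=hx-hx@n*n;ax/=np.linalg.norm(ax);ay=np.cross(n,ax)
    a=(X-c)@ax;b=(X-c)@ay
    # refine yaw with bar: slope of b-median along a
    k=(abs(b)<13)&(a<12)
    aa=np.arange(-20,12,2.);mid=[]
    for q in aa:
        w=b[k&(abs(a-q)<1.5)];mid.append((np.percentile(w,2)+np.percentile(w,98))/2)
    sl=np.polyfit(aa,mid,1)
    bar=abs(b-np.polyval(sl,a))<8
    lo,hi=np.percentile(a[bar],[0.3,99.7])
    r=c+ax*(lo+hi)/2+ay*np.polyval(sl,(lo+hi)/2)
    ax2=ax+sl[0]*ay;ax2/=np.linalg.norm(ax2)
    org=r-2*ax2-44*n
    t=org-40*n
    print(tag,'n',n.round(4),'len',hi-lo,'slope',np.degrees(sl[0]),'org',org.round(1),'tip',t.round(1),'tip-tcp',(t-tcp).round(1))
    return n,org,t
E
python3 - <<'E'
from tip import *
tip('w4',np.array([546.57,399.68,91.5]))
n,o,t=tip('w5',np.array([548.09,230.15,182.59]))
g=np.load('gauge.npz');print('angle to gauge normal',np.degrees(np.arccos(n@g['n'])), np.degrees(np.arctan2(n[1],n[0])))
E
```

```text
w4 n [0.4313 0.0466 0.901 ] len 54.962632082414295 slope 1.0805000895374295 org [530.7 398.7  79.9] tip [513.5 396.9  43.9] tip-tcp [-33.1  -2.8 -47.6]
w5 n [-0.0333  0.4219  0.906 ] len 54.76905815889863 slope 0.3565222373315827 org [550.  214.7 170.6] tip [551.3 197.8 134.3] tip-tcp [  3.2 -32.3 -48.3]
angle to gauge normal 3.015477554565878 94.51509463021125
```

```bash
cat > path.py <<'E'
from fit import prof
import numpy as np
g=np.load('gauge.npz');O,n,ex,ey=[g[k] for k in('O','n','ex','ey')]
off=np.array([3.2,-32.3,-48.3])
def tcp(x,y,z): return O+ex*x+ey*y+n*z-off
def xc(y,dl):
    q=np.linspace(-3.99,3.99,400);return (dl+prof(y+q)-np.sqrt(16-q*q)).min()
E
python3 - <<'E'
from path import *
now=np.array([548.09,230.15,182.59])
for p in [(-20,71,40),(-20,71,-4)]: print(p,((tcp(*p)-now)/10).round(2),tcp(*p))
E
```

```text
(-20, 71, 40) [ 1.14  0.22 -3.8 ] [559.4731921  232.30082889 144.54447718]
(-20, 71, -4) [ 1.32 -1.85 -7.69] [561.29756849 211.69634315 105.70986867]
```

Call:
servo_tool(plan=[[0,0.6,0.1,-2,0],[0,1.14,0.2,-3.8,0],[0,1.18,-0.3,-4.7,0],[0,1.22,-0.8,-5.6,0],[0,1.26,-1.3,-6.6,0],[0,1.28,-1.6,-7,0],[0,1.28,-1.6,-7,0],[0,1.28,-1.6,-7,0]])

```text
clock: 10.2
eef_pos: [560.9, 214.0, 112.8]
tool_rot: [2.125, 2.313, 0.001]
ft_force: [-0.2, -0.2, -0.8]
grip_width: 14.4
```

Run:
```python
from tip import *
from path import *
s=bot.get_state();print(s['eef_pos'],s['ft_force'],s['qvel'].round(3))
im,d,C=shot('wrist','w6');n_,o,t=tip('w6',s['eef_pos']);
r=t-O;print('tip in profile x,y,z',r@ex,r@ey,r@n)
r=s['eef_pos']+off-O;print('tip by off',r@ex,r@ey,r@n)
im,d,C=shot('side','s6');save('s6c.png',cv2.resize(im[110:230,280:400],None,fx=5,fy=5,interpolation=cv2.INTER_CUBIC))
```

```text
[560.93897167 213.97795659 112.83079846] [-0.18398662 -0.17783423 -0.8491683 ] [ 0.005 -0.003 -0.007 -0.    -0.     0.001]
w6 n [-0.0339  0.4203  0.9068] len 54.70302187204686 slope 0.303580286259635 org [562.9 198.6 100.8] tip [564.2 181.8  64.5] tip-tcp [  3.3 -32.2 -48.3]
tip in profile x,y,z -18.772706426644195 70.96059342097348 3.4061099880629278
tip by off -18.68616799665444 70.8440335334983 3.368277451167373
```

View pics/w6.png

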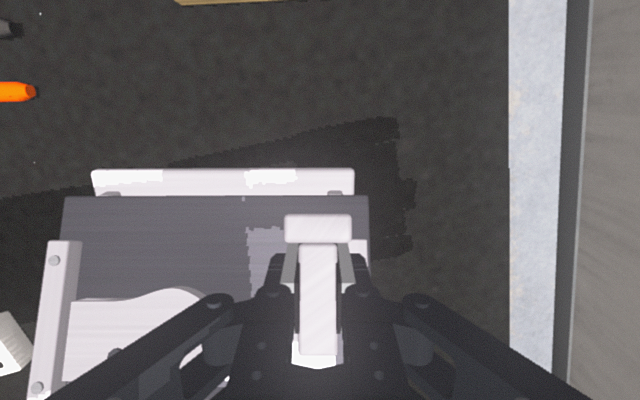

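View pics/s6c.png

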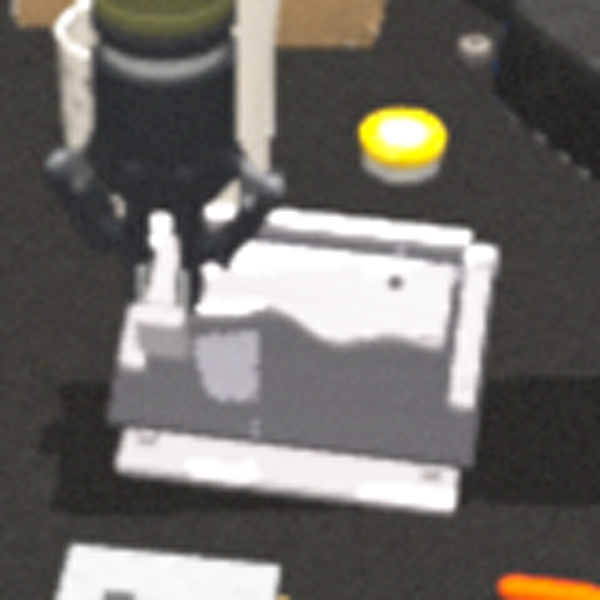

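Run:
```python
from path import *
from h import bot
s=bot.get_state();now=s['eef_pos'];print(now)
for p in [(-18.7,71,-4),(-8,71,-4),(-4,71,-4),(-2,71,-4),(0,71,-4),(1.5,71,-4)]: print(p,((tcp(*p)-now)/10).round(2))
```

```text
[561.1055807  214.26410432 113.16129224]
(-18.7, 71, -4) [ 0.03 -0.37 -0.68]
(-8, 71, -4) [ 0.11 -1.31 -0.18]
(-4, 71, -4) [ 0.14 -1.66  0.01]
(-2, 71, -4) [ 0.16 -1.84  0.1 ]
(0, 71, -4) [ 0.17 -2.02  0.2 ]
(1.5, 71, -4) [ 0.19 -2.15  0.27]
```

Call:
servo_tool(plan=[[0,0.02,-0.2,-0.35,0],[0,0.03,-0.37,-0.68,0],[0,0.06,-0.7,-0.5,0],[0,0.1,-1.1,-0.29,0],[0,0.11,-1.31,-0.18,0],[0,0.11,-1.31,-0.18,0],[0,0.11,-1.31,-0.18,0],[0,0.11,-1.31,-0.18,0]])

```text
clock: 11.1
eef_pos: [561.8, 201.0, 110.6]
tool_rot: [-2.125, -2.314, -0.0]
ft_force: [0.3, -0.0, -1.4]
grip_width: 14.0
```

```bash
cat > st.py <<'E'
from path import *
from h import bot
s=bot.get_state();now=s['eef_pos'];r=now+off-O;f=s['ft_force']
print(s['clock'],now.round(1),'tip xyz',(r@ex).round(1),(r@ey).round(1),(r@n).round(1),'F ex,ey,n',(f@ex).round(1),(f@ey).round(1),(f@n).round(1),s['grip_width'].round(1))
E
python3 st.py
```

```text
Traceback (most recent call last):
  File "st.py", line 4, in <module>
    print(s['clock'],now.round(1),'tip xyz',(r@ex).round(1),(r@ey).round(1),(r@n).round(1),'F ex,ey,n',(f@ex).round(1),(f@ey).round(1),(f@n).round(1),s['grip_width'].round(1))
                                                                                                                                                      ^^^^^^^^^^^^^^^^^^^^^
AttributeError: 'float' object has no attribute 'round'
```

```bash
sed -i "s/,s\['grip_width'\].round(1)//" st.py; python3 st.py; python3 -c "
from path import *
print((ex/10).round(4),(n/10).round(4),(ey/10).round(4))"
```

```text
11.1 [561.8 201.  110.6] tip xyz -8.3 70.5 -4.8 F ex,ey,n -0.6 0.3 -1.3
[ 0.0078 -0.0879  0.047 ] [-0.0041  0.0468  0.0883] [0.0996 0.0088 0.    ]
```

Call:
servo_tool(plan=[[0,0.01,-0.1,0.1,0],[0,0.02,-0.25,0.2,0],[0,0.03,-0.4,0.3,0],[0,0.05,-0.57,0.42,0],[0,0.05,-0.57,0.42,0],[0,0.05,-0.57,0.42,0],[0,0.05,-0.57,0.42,0]])

```text
clock: 11.8
eef_pos: [562.1, 195.4, 114.5]
tool_rot: [-2.125, -2.313, 0.0]
ft_force: [1.0, 2.2, -1.9]
grip_width: 14.3
```

```bash
python3 st.py
python3 - <<'E'
from h import *
shot('wrist','w7');im,d,C=shot('side','s7');save('s7c.png',cv2.resize(im[110:230,280:400],None,fx=5,fy=5,interpolation=cv2.INTER_CUBIC))
E
python3 st.py
```

```text
11.8 [562.1 195.4 114.5] tip xyz -1.5 70.3 -3.9 F ex,ey,n -2.8 1.1 -0.7
11.9 [562.1 195.3 114.5] tip xyz -1.4 70.3 -3.9 F ex,ey,n -3.8 -0.6 -1.9
```

View pics/w7.png

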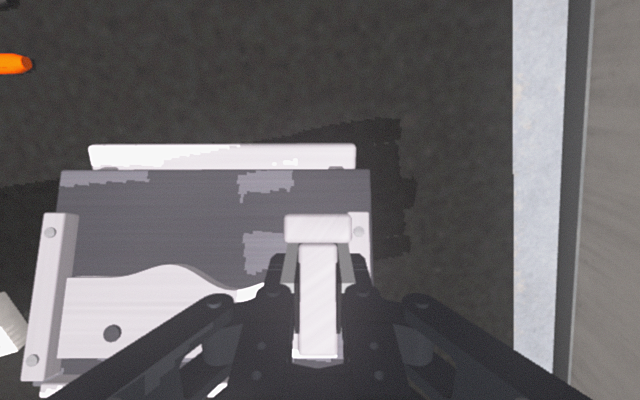

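```bash
cat > delta.py <<'E'
from fit import *
from path import O,n,ex,ey
import sys
def delta(tag):
    im,d,C=load(tag);P=pts(d,C)-O;h=P@n;X=P@ex;Y=P@ey
    t=(h>3.5)&(h<10)&(X>-15)&(X<45)&(abs(Y)<82)
    K,R,tt=C;o=-R.T@tt-O;e=[]
    for u in range(0,640):
        vs=np.where(t[:,u])[0]
        if len(vs)<8: continue
        v=vs[0]
        if not t[v:v+5,u].all(): continue
        dd=np.array([(u-K[0,2])/K[0,0],(v-.5-K[1,2])/K[1,1],1])@R
        q=o+dd*((7-o@n)/(dd@n));
        a,b=q@ex,q@ey
        if abs(Y[v-4,u]-b)<8 and h[v-4,u]<2: e.append([a-prof(b),b])
    e=np.array(e);m=np.median(e[:,0]);k=abs(e[:,0]-m)<2
    return m,e[k,0].mean(),e[k,0].std(),k.sum(),e[k,1].min(),e[k,1].max()
if __name__=='__main__':
    for t in sys.argv[1:]: print(t,np.round(delta(t),2))
E
python3 delta.py w5 w6 w7
```

```text
w5 [  0.19   0.24   0.27 111.   -82.2   13.35]
w6 [  0.09   0.06   0.29  50.   -41.74  -4.28]
w7 [  2.55   2.55   0.29  90.   -35.74  32.6 ]
```

```bash
cat > gen.py <<'E'
import sys
from path import *
from h import bot
# gen.py step_mm delta yend
st,dl=float(sys.argv[1]),float(sys.argv[2]);ramp=float(sys.argv[3]) if len(sys.argv)>3 else None
now=bot.get_state()['eef_pos'];r=now+off-O
# cmd estimate file optional
import json,os
bias=np.array(json.load(open('bias.json'))) if os.path.exists('bias.json') else np.zeros(3)
y0=r@ey
for i in range(1,9):
    y=y0-st*i
    d=dl if ramp is None else ramp+(dl-ramp)*i/8
    x=xc(y,d);p=tcp(x,y,-4);print(i,round(y,1),round(x,2),((p-now-bias)/10).round(2))
E
python3 gen.py 2.5 5 2.7
```

```text
1 67.8 -1.01 [-0.25 -0.06  0.01]
2 65.3 -0.72 [-0.49 -0.11  0.02]
3 62.8 -0.44 [-0.74 -0.16  0.04]
4 60.3 -0.15 [-0.99 -0.2   0.05]
5 57.8 0.14 [-1.23 -0.25  0.06]
6 55.3 0.47 [-1.48 -0.3   0.08]
7 52.8 0.86 [-1.73 -0.36  0.1 ]
8 50.3 1.34 [-1.97 -0.42  0.12]
```

Call:
servo_tool(plan=[[0,-0.2,-0.11,0.05,0],[0,-0.4,-0.2,0.09,0],[0,-0.6,-0.28,0.12,0],[0,-0.8,-0.32,0.13,0],[0,-0.8,-0.32,0.13,0]])

```text
clock: 12.4
eef_pos: [554.0, 192.3, 116.4]
tool_rot: [-2.125, -2.313, -0.001]
ft_force: [0.7, 4.9, -0.7]
grip_width: 14.5
```

```bash
python3 st.py
python3 - <<'E'
from h import *
shot('wrist','w8')
E
python3 delta.py w8;python3 st.py; python3 gen.py 3 5.5
```

```text
12.4 [554.  192.3 116.4] tip xyz 1.6 62.0 -3.4 F ex,ey,n -4.6 1.1 1.7
w8 [  5.41   5.43   0.29 102.   -45.25  23.67]
12.45 [554.  192.3 116.4] tip xyz 1.5 62.0 -3.4 F ex,ey,n -2.9 0.3 1.0
1 59.0 1.5 [-0.3  -0.05 -0.06]
2 56.0 1.53 [-0.59 -0.08 -0.05]
3 53.0 1.63 [-0.89 -0.12 -0.05]
4 50.0 1.87 [-1.19 -0.17 -0.04]
5 47.0 2.28 [-1.49 -0.23 -0.02]
6 44.0 2.86 [-1.78 -0.31  0.01]
7 41.0 3.62 [-2.07 -0.4   0.04]
8 38.0 4.53 [-2.36 -0.51  0.09]
```

Call:
servo_tool(plan=[[0,-0.3,-0.04,-0.03,0],[0,-0.6,-0.08,-0.05,0],[0,-0.9,-0.12,-0.05,0],[0,-1.2,-0.17,-0.04,0],[0,-1.5,-0.23,-0.02,0],[0,-1.8,-0.31,0.01,0],[0,-2.1,-0.41,0.05,0],[0,-2.4,-0.52,0.1,0]])

```text
clock: 13.25
eef_pos: [529.7, 186.7, 116.9]
tool_rot: [-2.125, -2.313, 0.001]
ft_force: [-0.2, 3.1, -2.0]
grip_width: 14.3
```

```bash
python3 st.py; python3 gen.py 3 5.5
```

```text
13.25 [529.7 186.7 116.9] tip xyz 4.8 37.3 -4.6 F ex,ey,n -3.7 0.1 -0.2
1 34.3 5.79 [-0.29 -0.09  0.1 ]
2 31.3 6.85 [-0.58 -0.21  0.15]
3 28.3 7.83 [-0.88 -0.32  0.19]
4 25.3 8.64 [-1.17 -0.42  0.23]
5 22.3 9.16 [-1.46 -0.49  0.26]
6 19.3 9.28 [-1.76 -0.53  0.26]
7 16.3 8.93 [-2.06 -0.52  0.25]
8 13.3 8.11 [-2.37 -0.48  0.21]
```

Call:
servo_tool(plan=[[0,-0.3,-0.1,0.09,0],[0,-0.6,-0.21,0.15,0],[0,-0.9,-0.32,0.19,0],[0,-1.2,-0.42,0.23,0],[0,-1.5,-0.49,0.26,0],[0,-1.8,-0.53,0.26,0],[0,-2.1,-0.52,0.25,0],[0,-2.4,-0.48,0.21,0]])

```text
clock: 14.05
eef_pos: [506.7, 182.1, 119.5]
tool_rot: [2.124, 2.313, 0.002]
ft_force: [2.4, 3.1, -2.5]
grip_width: 14.2
```

```bash
python3 st.py; python3 -c "
from h import *
shot('wrist','w9')"; python3 delta.py w9; python3 st.py; python3 gen.py 3 5.5
```

```text
14.05 [506.7 182.1 119.5] tip xyz 8.3 14.0 -3.4 F ex,ey,n -3.8 2.7 -0.9
w9 [  5.23   5.26   0.17 164.   -81.88  81.15]
14.1 [506.1 182.2 119.4] tip xyz 8.1 13.4 -3.4 F ex,ey,n -3.6 2.1 0.3
1 10.4 6.91 [-0.31  0.05 -0.1 ]
2 7.4 5.34 [-0.62  0.16 -0.18]
3 4.4 3.56 [-0.93  0.29 -0.26]
4 1.4 1.68 [-1.24  0.43 -0.35]
5 -1.6 -0.17 [-1.56  0.57 -0.44]
6 -4.6 -1.89 [-1.87  0.69 -0.52]
7 -7.6 -3.39 [-2.18  0.8  -0.59]
8 -10.6 -4.61 [-2.49  0.88 -0.65]
```

Call:
servo_tool(plan=[[0,-0.3,0.05,-0.08,0],[0,-0.6,0.16,-0.17,0],[0,-0.9,0.28,-0.25,0],[0,-1.2,0.42,-0.34,0],[0,-1.5,0.55,-0.42,0],[0,-1.8,0.67,-0.5,0],[0,-2.1,0.78,-0.58,0],[0,-2.4,0.86,-0.63,0]])

```text
clock: 14.9
eef_pos: [483.7, 190.9, 113.7]
tool_rot: [2.123, 2.312, 0.005]
ft_force: [4.7, 2.5, -2.0]
grip_width: 14.0
```

```bash
python3 st.py; python3 -c "
from h import *
shot('wrist','w10')"; python3 delta.py w10; python3 st.py; python3 gen.py 3 5.5
```

```text
14.9 [483.7 190.9 113.7] tip xyz -4.0 -8.2 -3.5 F ex,ey,n -2.8 4.9 -0.8
w10 [  4.31   4.23   0.21 136.   -81.67  81.01]
14.95 [482.9 191.1 113.5] tip xyz -4.3 -8.9 -3.5 F ex,ey,n -3.5 3.8 0.7
1 -11.9 -5.06 [-0.3   0.02 -0.08]
2 -14.9 -5.81 [-0.61  0.06 -0.11]
3 -17.9 -6.21 [-0.91  0.07 -0.13]
4 -20.9 -6.28 [-1.21  0.05 -0.13]
5 -23.9 -6.03 [-1.51 -0.   -0.12]
6 -26.9 -5.49 [-1.8  -0.07 -0.1 ]
7 -29.9 -4.71 [-2.09 -0.17 -0.06]
8 -32.9 -3.76 [-2.38 -0.28 -0.02]
```

Call:
servo_tool(plan=[[0,-0.3,0.01,-0.07,0],[0,-0.6,0.04,-0.1,0],[0,-0.9,0.05,-0.12,0],[0,-1.2,0.04,-0.13,0],[0,-1.5,0.0,-0.12,0],[0,-1.8,-0.07,-0.1,0],[0,-2.1,-0.17,-0.06,0],[0,-2.4,-0.28,-0.02,0]])

```text
clock: 15.75
eef_pos: [457.5, 187.6, 112.3]
tool_rot: [-2.125, -2.313, 0.002]
ft_force: [0.6, 2.6, -2.9]
grip_width: 13.9
```

```bash
python3 st.py; python3 -c "
from h import *
shot('wrist','w11')"; python3 delta.py w11; python3 st.py; python3 gen.py 3 5.5
```

```text
15.75 [457.5 187.6 112.3] tip xyz -3.8 -34.5 -5.1 F ex,ey,n -3.6 0.8 -1.4
w11 [  5.15   5.05   0.31  69.   -81.73  73.98]
15.8 [457.  187.5 112.3] tip xyz -3.8 -35.0 -5.2 F ex,ey,n -3.4 -1.4 0.7
1 -38.0 -1.98 [-0.29 -0.13  0.19]
2 -41.0 -0.97 [-0.58 -0.24  0.24]
3 -44.0 -0.1 [-0.87 -0.35  0.28]
4 -47.0 0.59 [-1.17 -0.43  0.31]
5 -50.0 1.07 [-1.46 -0.5   0.33]
6 -53.0 1.35 [-1.76 -0.55  0.35]
7 -56.0 1.47 [-2.06 -0.59  0.35]
8 -59.0 1.5 [-2.35 -0.62  0.35]
```

Call:
servo_tool(plan=[[0,-0.3,-0.11,0.12,0],[0,-0.6,-0.23,0.19,0],[0,-0.9,-0.34,0.24,0],[0,-1.2,-0.43,0.28,0],[0,-1.5,-0.5,0.31,0],[0,-1.8,-0.55,0.33,0],[0,-2.1,-0.59,0.34,0],[0,-2.4,-0.62,0.34,0]])

```text
clock: 16.6
eef_pos: [434.3, 181.7, 116.2]
tool_rot: [2.125, 2.313, 0.001]
ft_force: [2.1, 3.8, -1.8]
grip_width: 14.2
```

```bash
python3 st.py; python3 -c "
from h import *
shot('wrist','w12')"; python3 delta.py w12; python3 st.py; python3 gen.py 3 5.5
```

```text
16.6 [434.3 181.7 116.2] tip xyz 1.5 -58.1 -3.5 F ex,ey,n -4.0 2.4 0.1
w12 [  5.61   5.5    0.58 118.   -26.13  81.15]
16.65 [433.7 181.7 116.1] tip xyz 1.4 -58.8 -3.6 F ex,ey,n -3.9 -0.8 0.6
1 -61.8 1.5 [-0.3  -0.06 -0.03]
2 -64.8 1.5 [-0.59 -0.09 -0.03]
3 -67.8 1.5 [-0.89 -0.11 -0.03]
4 -70.8 1.5 [-1.19 -0.14 -0.03]
5 -73.8 1.5 [-1.49 -0.16 -0.03]
6 -76.8 1.5 [-1.79 -0.19 -0.03]
7 -79.8 1.5 [-2.09 -0.22 -0.03]
8 -82.8 1.5 [-2.39 -0.24 -0.03]
```

Call:
servo_tool(plan=[[0,-0.3,-0.04,-0.02,0],[0,-0.6,-0.07,-0.03,0],[0,-0.9,-0.1,-0.03,0],[0,-1.2,-0.13,-0.03,0],[0,-1.2,-0.13,-0.03,0],[0,-1.2,-0.13,-0.03,0]])

```text
clock: 17.25
eef_pos: [421.5, 180.3, 115.5]
tool_rot: [-2.124, -2.313, 0.002]
ft_force: [-1.0, 3.2, -0.3]
grip_width: 14.1
```

```bash
python3 st.py
python3 - <<'E'
from tip import *
from path import *
s=bot.get_state()
shot('wrist','w13');n_,o,t=tip('w13',s['eef_pos']);r=t-O;print(r@ex,r@ey,r@n,np.degrees(np.arccos(n_@n)))
s=bot.get_state()
E
python3 delta.py w13; python3 st.py
```

```text
17.25 [421.5 180.3 115.5] tip xyz 1.3 -71.0 -4.2 F ex,ey,n -3.0 -0.7 1.2
w13 n [-0.0258  0.4191  0.9076] len 54.66996391766983 slope 1.1320098759622055 org [423.2 165.  103.5] tip [424.2 148.2  67.2] tip-tcp [  2.8 -32.1 -48.3]
1.0801916457701344 -71.45534877112073 -4.122725766044765 3.2855304379938923
w13 [  5.42   5.35   0.53 122.   -38.12  38.73]
17.3 [421.6 180.3 115.5] tip xyz 1.3 -70.9 -4.2 F ex,ey,n -2.7 -1.7 1.7
```

View pics/w13.png

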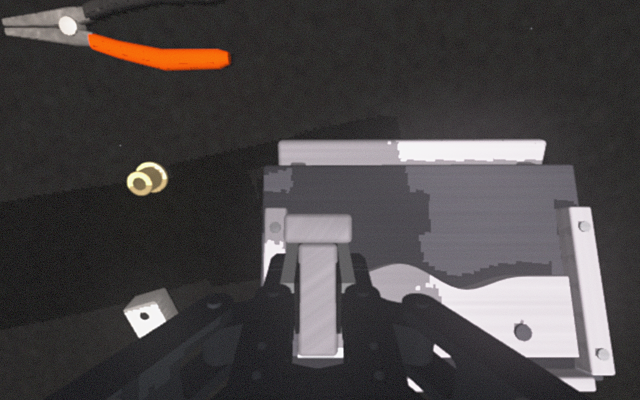

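Call:
servo_tool(plan=[[0,-0.04,0.44,-0.23,0],[0,-0.08,0.88,-0.45,0],[0,-0.12,1.3,-0.65,0],[0,-0.16,1.8,-0.85,0],[0,-0.2,2.2,0,0],[0,-0.3,3.2,2,0],[0,-0.4,4.2,4.5,0],[0,-0.4,5,7,0]])

```text
clock: 18.1
eef_pos: [418.1, 230.9, 187.1]
tool_rot: [2.124, 2.314, -0.0]
ft_force: [-0.1, 0.4, -0.1]
grip_width: 14.2
```

Call:
servo_tool(plan=[[0,0.5,2,1,-8],[0,1,4,2,-16],[0,2,6,2,-24],[0,3,9,2,-32],[0,4,12,2,-40],[0,6,15,2,-48],[0,8,16,2,-56],[0,10,16.5,2,-64]])

```text
clock: 18.9
eef_pos: [518.8, 397.1, 206.2]
tool_rot: [3.03, 0.83, 0.001]
ft_force: [-0.1, -0.1, -0.5]
grip_width: 14.2
```

Call:
servo_tool(plan=[[0,2,0,0,-8],[0,2.5,0,0,-16],[0,2.5,0,0,-23.5],[0,2.5,0,0,-23.5],[0,2.5,0,0,-23.5],[0,2.5,0,0,-23.5]])

```text
clock: 19.5
eef_pos: [543.1, 395.5, 206.0]
tool_rot: [-3.135, -0.205, -0.0]
ft_force: [-0.3, 0.3, -0.2]
grip_width: 13.9
```

Run:
```python
from tip import *
s=bot.get_state();print(s['clock'],s['eef_pos'],s['tool_rot'],s['joints'],s['qvel'].round(3))
im,d,C=shot('wrist','w14');n_,o,t=tip('w14',s['eef_pos']);print(np.degrees(np.arccos(n_[2])),np.degrees(np.arctan2(n_[1],n_[0])))
P=pts(d,C);Z=P[...,2];f=((Z>55)&(Z<72)&(abs(P[...,0]-512)<75)&(abs(P[...,1]-395)<65));print(cv2.minAreaRect(P[f][:,:2].astype(np.float32)))
```

```text
19.5 [543.10614328 395.48710432 205.99703547] [-3.13488656e+00 -2.05157171e-01 -4.11260865e-04] [ 5.49583926e-01  1.86706271e-01  1.62292960e+00 -1.25303072e-04
  1.33172500e+00  1.98970978e+00] [-0.002 -0.002  0.003  0.001 -0.001  0.008]
w14 n [0.4207 0.0483 0.9059] len 54.74838608735739 slope 0.7536446084931379 org [527.6 394.4 194. ] tip [510.8 392.4 157.8] tip-tcp [-32.4  -3.  -48.2]
25.051439812969946 6.547686944447268
((513.6243896484375, 395.8824157714844), (108.66045379638672, 90.18324279785156), 7.347225189208984)
```

View pics/w14.png

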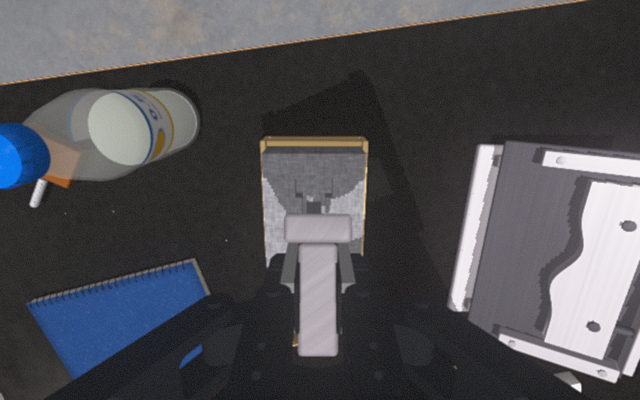

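Call:
servo_tool(plan=[[0,0.15,0.39,-3,0],[0,0.15,0.39,-6,0],[0,0.15,0.39,-8,0],[0,0.15,0.39,-9.3,0],[0,0.15,0.39,-9.8,0],[0,0.15,0.39,-9.8,0],[0,0.15,0.39,-9.8,0],[0,0.15,0.39,-9.8,0]])

```text
clock: 20.35
eef_pos: [545.6, 399.8, 109.6]
tool_rot: [-3.134, -0.202, -0.004]
ft_force: [-0.1, -0.2, -0.7]
grip_width: 14.4
```

Run:
```python
from tip import *
s=bot.get_state();print(s['clock'],s['eef_pos'],s['ft_force'],s['qvel'].round(3))
im,d,C=shot('wrist','w15');n_,o,t=tip('w15',s['eef_pos'])
im,d,C=shot('side','s15');save('s15c.png',cv2.resize(im[190:280,260:360],None,fx=6,fy=6,interpolation=cv2.INTER_CUBIC))
im,d,C=shot('scene','sc15');save('sc15c.png',cv2.resize(im[190:270,260:360],None,fx=6,fy=6,interpolation=cv2.INTER_CUBIC))
print(bot.get_state()['eef_pos'])
```

```text
20.35 [545.6378531  399.78510601 109.56317357] [-0.14166838 -0.17096025 -0.67124602] [ 0.001  0.002  0.004  0.    -0.001 -0.002]
w15 n [0.4175 0.0482 0.9074] len 54.76220388197855 slope 0.6499536686732451 org [530.2 398.7  97.5] tip [513.5 396.7  61.2] tip-tcp [-32.1  -3.1 -48.4]
[545.23724257 399.51408318 108.8271433 ]
```

View pics/s15c.png

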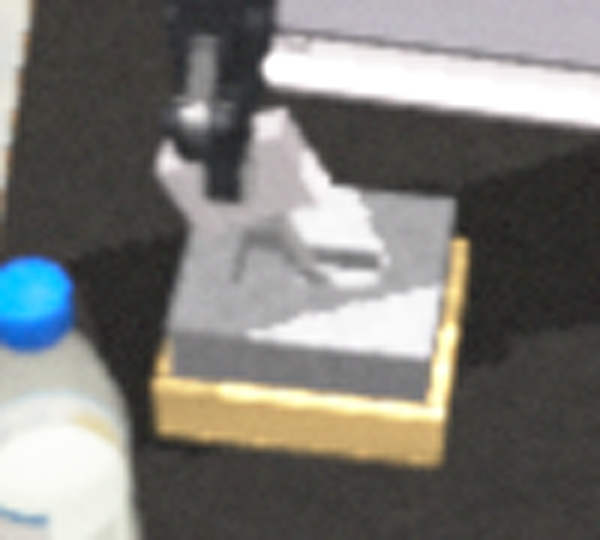

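View pics/sc15c.png

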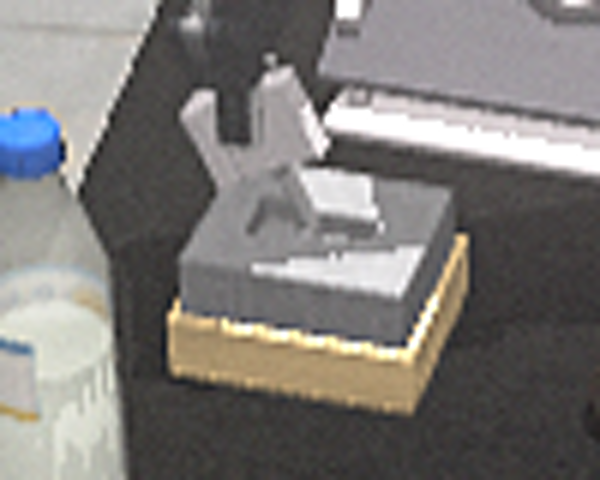

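Call:
servo_tool(plan=[[0,-0.03,0,-0.4,0],[0,-0.03,0,-0.8,0],[0,-0.03,0,-1.2,0],[0,-0.03,0,-1.2,0],[0,-0.03,0,-1.2,0]])

```text
clock: 21.0
eef_pos: [544.3, 399.1, 95.2]
tool_rot: [3.135, 0.202, -0.001]
ft_force: [-0.7, 0.7, -1.0]
grip_width: 14.3
```

Call:
servo_tool(plan=[[0,0,0,-0.2,0],[0,0,0,-0.4,0],[0,0,0,-0.4,0],[0,0,0,-0.4,0],[0,0,0,-0.4,0]])

```text
clock: 21.5
eef_pos: [544.5, 399.3, 91.8]
tool_rot: [-3.135, -0.202, -0.0]
ft_force: [-0.2, 0.6, 0.0]
grip_width: 14.3
```

Call:
servo_tool(plan=[[0,0,0,0,0],[0,0,0,0,0],[0,-0.5,-0.07,0.2,0],[0,-1,-0.13,0.35,0],[0,-1.5,-0.2,0.45,0],[0,-2,-0.26,0.5,0],[0,-2.5,-0.33,0.5,0],[0,-3,-0.4,0.5,0]], force=20)

```text
clock: 22.3
eef_pos: [517.2, 396.2, 99.2]
tool_rot: [-3.132, -0.203, -0.014]
ft_force: [14.4, 1.3, 1.2]
grip_width: 13.9
```

Call:
servo_tool(plan=[[0,-0.3,-0.04,0,0],[0,-0.6,-0.08,0,0],[0,-0.6,-0.08,0,0],[0,-0.6,-0.08,0,0],[0,-0.6,-0.08,0,0]])

```text
clock: 22.8
eef_pos: [514.8, 395.9, 100.1]
tool_rot: [-3.13, -0.202, -0.027]
ft_force: [16.6, 2.9, 0.5]
grip_width: 14.3
```

Run:
```python
from tip import *
s=bot.get_state();print(s['clock'],s['eef_pos'],s['ft_force'],s['qvel'].round(3))
im,d,C=shot('wrist','w16');n,c,k,P=tilt('w16',(303,335,258,340));print(n,c,k,np.degrees(np.arccos(n[2])))
im,d,C=shot('side','s16');save('s16c.png',cv2.resize(im[190:280,260:360],None,fx=6,fy=6,interpolation=cv2.INTER_CUBIC))
```

```text
22.8 [514.76737873 395.86803958 100.0729165 ] [16.62377581  2.8802374   0.52561869] [-0.001  0.001 -0.002  0.001  0.002  0.   ]
[0.37068463 0.04151086 0.92783067] [513.69968553 395.86954954 129.49202443] 2559 21.900857786158287
```

View pics/w16.png

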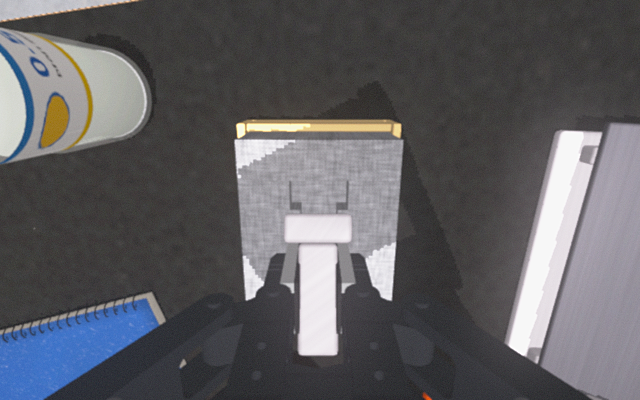

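View pics/s16c.png

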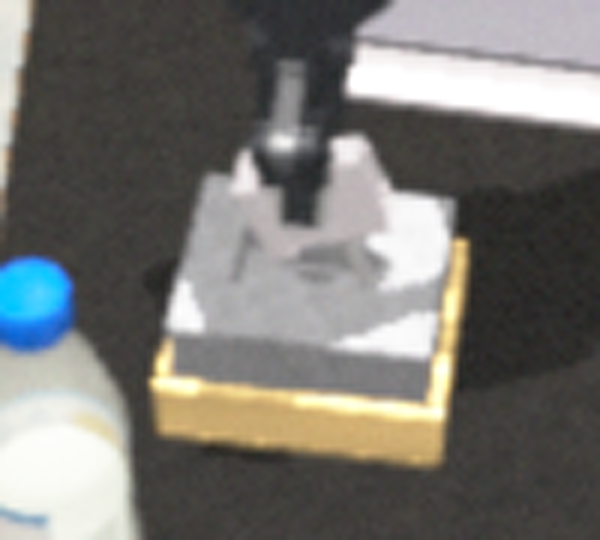

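Call:
servo_tool(plan=[[8,0.3,0.04,0,0],[8,0.8,0.1,0,0],[8,1.2,0.15,0,0],[8,1.2,0.15,0,0],[8,1.2,0.15,0,0]], force=20)

```text
clock: 23.4
eef_pos: [518.9, 396.4, 98.6]
tool_rot: [-3.135, -0.202, 0.005]
ft_force: [-4.0, -0.1, 11.7]
grip_width: 14.4
```

Run:
```python
from tip import *
s=bot.get_state();print(s['clock'],s['eef_pos'],s['ft_force'],s['grip_width'])
im,d,C=shot('wrist','w17');n,c,k,P=tilt('w17',(303,335,258,340));print(n,c,k,np.degrees(np.arccos(n[2])));tip('w17',s['eef_pos'])
```

```text
23.4 [518.92520577 396.43182119  98.6071043 ] [-4.03797268 -0.07979945 11.7255689 ] 14.376883505669348
[0.41076108 0.04653957 0.91055445] [518.51497702 396.57752734 128.10679043] 2575 24.417914970147432
w17 n [0.4121 0.0479 0.9099] len 54.84460346111517 slope 0.49160664163317574 org [503.9 395.3  86.4] tip [487.4 393.4  50. ] tip-tcp [-31.5  -3.1 -48.6]
```

Call:
servo_tool(plan=[[8,0,0,0.3,0],[8,0,0,0.5,0],[12,0,0,0.5,0],[16,0,0,0.5,0],[16,0,0,0.5,0],[17,0,0,0.5,0],[17,0,0,0.5,0]], force=20)

```text
clock: 24.15
eef_pos: [520.4, 395.8, 101.5]
tool_rot: [3.135, 0.202, -0.001]
ft_force: [-0.1, -0.5, -0.4]
grip_width: 14.8
```

Run:
```python
from tip import *
s=bot.get_state();print(s['clock'],s['eef_pos'],s['ft_force'],s['grip_width'])
im,d,C=shot('wrist','w18');tip('w18',s['eef_pos'])
```

```text
24.15 [520.36168433 395.83360523 101.46345979] [-0.07853282 -0.47218386 -0.39593762] 14.758952520956726
w18 n [0.4015 0.0479 0.9146] len 54.819387350736434 slope 0.26441069972515846 org [505.7 394.7  89.2] tip [489.6 392.8  52.6] tip-tcp [-30.7  -3.1 -48.8]
```

Call:
servo_tool(plan=[[18,0,0,0,0],[18,0,0,0,0],[18,-0.4,-0.05,0.17,0],[18,-0.8,-0.1,0.32,0],[18,-1.2,-0.16,0.44,0],[18,-1.2,-0.16,0.44,0]], force=20)

```text
clock: 24.8
eef_pos: [508.8, 394.5, 107.0]
tool_rot: [-3.134, -0.202, -0.003]
ft_force: [4.0, 0.3, -1.4]
grip_width: 15.4
```

Run:
```python
from tip import *
s=bot.get_state();print(s['clock'],s['eef_pos'],s['ft_force'],s['grip_width'])
im,d,C=shot('wrist','w19');tip('w19',s['eef_pos'])
```

```text
24.8 [508.81853179 394.48843286 106.95090961] [ 4.0134096   0.3342106  -1.44629194] 15.426481631679625
w19 n [0.2913 0.0355 0.956 ] len 54.84408270024559 slope 0.2320266506935637 org [498.8 393.9  93. ] tip [487.2 392.4  54.8] tip-tcp [-21.7  -2.1 -52.2]
```

Call:
servo_tool(plan=[[18,-0.5,-0.07,0.08,0],[18,-1,-0.13,0.14,0],[18,-1.4,-0.18,0.17,0],[18,-1.8,-0.23,0.19,0],[18,-2.2,-0.29,0.2,0],[18,-2.2,-0.29,0.2,0],[18,-2.2,-0.29,0.2,0]])

```text
clock: 25.55
eef_pos: [487.6, 392.1, 109.5]
tool_rot: [-3.134, -0.202, -0.005]
ft_force: [5.6, 0.1, 2.0]
grip_width: 15.6
```

Run:
```python
from tip import *
s=bot.get_state();print(s['clock'],s['eef_pos'],s['ft_force'],s['grip_width'])
im,d,C=shot('wrist','w20');n,c,k,P=tilt('w20',(303,335,258,340));print(n,c,k,np.degrees(np.arccos(n[2])))
```

```text
25.55 [487.58613913 392.08851569 109.52671937] [5.5893564  0.10174886 2.01354406] 15.573560468715451
[ 0.01570406 -0.00560155  0.99986099] [486.25797785 392.10825158 138.53536633] 2598 0.9553471307992385
```

View pics/w20.png

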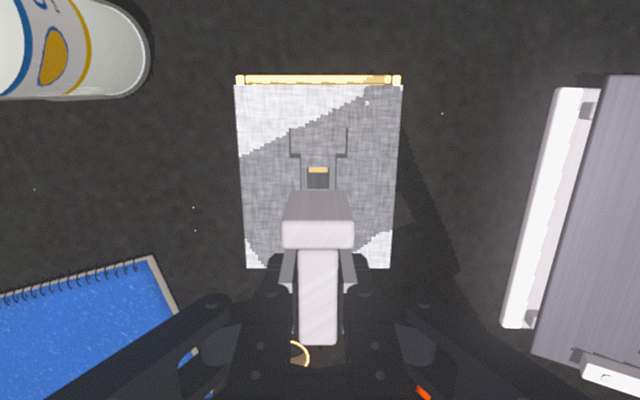

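Call:
servo_tool(plan=[[18,0.2,0.03,0.3,0],[18,0.8,0.1,1.0,0],[18,1.5,0.2,1.2,0],[18,2.3,0.3,1.2,0],[18,2.5,0.34,1.2,0],[18,2.5,0.34,1.2,0],[18,2.5,0.34,1.2,0],[18,2.5,0.34,1.2,0]])

```text
clock: 26.4
eef_pos: [511.1, 394.7, 119.8]
tool_rot: [3.135, 0.202, -0.001]
ft_force: [-0.1, 0.4, -1.0]
grip_width: 15.1
```

```bash
cat > up.py <<'E'
from tilt import *
def up(tag,z=None):
    n,c,k,P=tilt(tag,(303,335,258,335));X=P.reshape(-1,3);X=X[np.isfinite(X[:,2])]
    h=(X-c)@n;X=X[(abs(h)<1.5)&(np.linalg.norm(X-c,axis=1)<50)]
    y=np.radians(7.45);ax=np.array([np.cos(y),np.sin(y),0]);ay=np.array([-np.sin(y),np.cos(y),0])
    a=(X-c)@ax;b=(X-c)@ay
    w=b[(a>-15)&(a<8)&(abs(b)<12)]
    bc=np.percentile(w,[1,99]).mean()
    bar=abs(b-bc)<6;lo,hi=np.percentile(a[bar],[.3,99.7])
    o=c+ax*((lo+hi)/2-2)+ay*bc-44*n
    print(tag,'tilt',np.degrees(np.arccos(n[2])).round(2),n.round(3),'topz',c[2].round(1),'len',hi-lo,'bar w',np.ptp(np.percentile(w,[1,99])).round(1),'org',o.round(1),'tip',(o-40*n).round(1))
    return o
E
python3 - <<'E'
from up import *
s=bot.get_state();print(s['clock'],s['eef_pos'],s['ft_force'],s['grip_width'])
im,d,C=shot('wrist','w21');up('w21');up('w3')
E
```

```text
26.4 [511.06416718 394.70114599 119.77140206] [-0.06006284  0.37035824 -1.0099762 ] 15.075584650391605
w21 tilt 1.42 [ 0.025 -0.002  1.   ] topz 148.8 len 55.283710244831056 bar w 15.4 org [512.4 395.8 104.8] tip [511.4 395.9  64.8]
w3 tilt 0.24 [-0.003 -0.003  1.   ] topz 126.1 len 55.376121667290164 bar w 15.6 org [512.9 396.   82.1] tip [513.1 396.1  42.1]
```

View pics/w21.png

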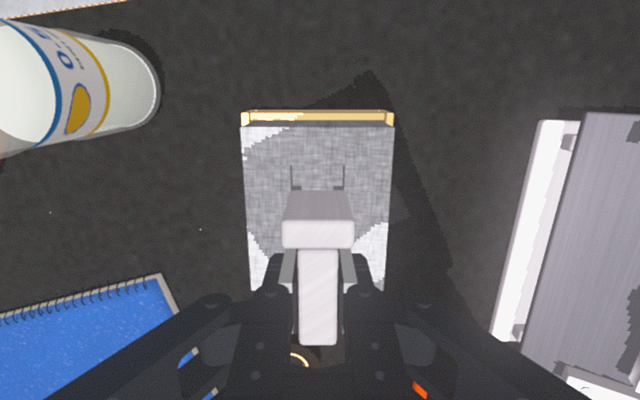

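Call:
servo_tool(plan=[[18,0.1,0.02,-0.7,0],[18,0.1,0.02,-1.5,0],[18,0.1,0.02,-2.4,0],[18,0.1,0.02,-3.2,0],[18,0.1,0.02,-3.6,0],[18,0.1,0.02,-3.6,0]])

```text
clock: 27.05
eef_pos: [511.8, 394.6, 82.7]
tool_rot: [3.134, 0.202, -0.003]
ft_force: [-0.3, -0.3, -0.9]
grip_width: 15.8
```

Run:
```python
from up import *
s=bot.get_state();print(s['clock'],s['eef_pos'],s['ft_force'],s['grip_width'])
im,d,C=shot('wrist','w22');up('w22')
```

```text
27.05 [511.77411957 394.61964233  82.69318198] [-0.32444442 -0.30072197 -0.91409957] 15.805147790462993
w22 tilt 1.43 [0.025 0.003 1.   ] topz 111.7 len 55.15070500241606 bar w 15.4 org [513.2 395.5  67.7] tip [512.2 395.4  27.7]
```

Pin in the hole with no force. Lower on into the T cutout.

Call:
servo_tool(plan=[[18,0,0.03,-0.3,0],[18,0,0.03,-0.6,0],[18,0,0.03,-0.9,0],[18,0,0.03,-1.2,0],[18,0,0.03,-1.4,0],[18,0,0.03,-1.5,0],[18,0,0.03,-1.5,0],[18,0,0.03,-1.5,0]])

```text
clock: 27.9
eef_pos: [512.5, 395.4, 69.2]
tool_rot: [-3.135, -0.202, -0.0]
ft_force: [0.2, -0.5, -1.3]
grip_width: 15.4
```

Run:
```python
from up import *
s=bot.get_state();print(s['clock'],s['eef_pos'],s['ft_force'],s['grip_width'])
im,d,C=shot('wrist','w23');up('w23')
```

```text
27.9 [512.53447033 395.37652907  69.23338362] [ 0.24219767 -0.5421299  -1.34222964] 15.366485501661598
w23 tilt 1.44 [ 0.024 -0.007  1.   ] topz 98.2 len 55.16073546792301 bar w 15.5 org [513.8 396.6  54.2] tip [512.9 396.9  14.2]
```

View pics/w23.png

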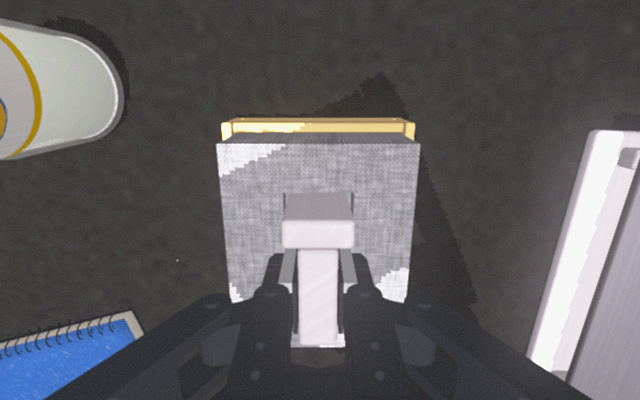

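Call:
servo_tool(plan=[[18,0,0,-0.15,0],[18,0,0,-0.25,0],[18,0,0,-0.25,0],[19,0,0,-0.25,0],[21,0,0,-0.25,0],[30,0,0,-0.25,0],[60,0,0,-0.25,0],[100,0,0,-0.25,0]])

```text
clock: 28.75
eef_pos: [512.5, 395.4, 66.7]
tool_rot: [-3.135, -0.202, -0.0]
ft_force: [-0.1, -0.1, 0.7]
grip_width: 53.7
```

Call:
servo_tool(plan=[[100,0,0,0,0],[100,0,0,0.5,0],[100,0,0,2,0],[100,0,0,4,0],[100,0,0,5.5,0],[100,0,0,6,0],[100,0,0,6,0],[100,0,0,6,0]])

```text
clock: 29.55
eef_pos: [512.1, 395.1, 126.2]
tool_rot: [3.135, 0.202, -0.001]
ft_force: [0.2, -0.3, -0.4]
grip_width: 85.4
```

Run:
```python
from h import *
s=bot.get_state();print(s['clock'],s['eef_pos'],s['ft_force'],s['grip_width'])
im,d,C=shot('wrist','w24');P=pts(d,C);Z=P[...,2]
m=((Z>84)&(Z<106)&(P[...,0]>470)&(P[...,0]<560)&(abs(P[...,1]-395)<25))
X=P[m];A=np.c_[X[:,:2]-X[:,:2].mean(0),np.ones(len(X))];print(m.sum(),np.median(Z[m]),cv2.minAreaRect(X[:,:2].astype(np.float32)),np.linalg.lstsq(A,X[:,2],rcond=None)[0])
f=((Z>55)&(Z<72)&(abs(P[...,0]-512)<70)&(abs(P[...,1]-395)<60));print(cv2.minAreaRect(P[f][:,:2].astype(np.float32)),np.median(Z[f]))
```

```text
29.55 [512.13174981 395.1168516  126.16017121] [ 0.15161803 -0.28449384 -0.35519997] 85.43623243376771
3184 94.36286150557467 ((515.42236328125, 396.3456115722656), (56.29712677001953, 27.70889663696289), 7.637965679168701) [-3.09858401e-02 -3.87782368e-03  9.39895296e+01]
((512.2883911132812, 395.73248291015625), (111.24665069580078, 90.43817901611328), 7.361846446990967) 64.56910890318295
```

View pics/w24.png

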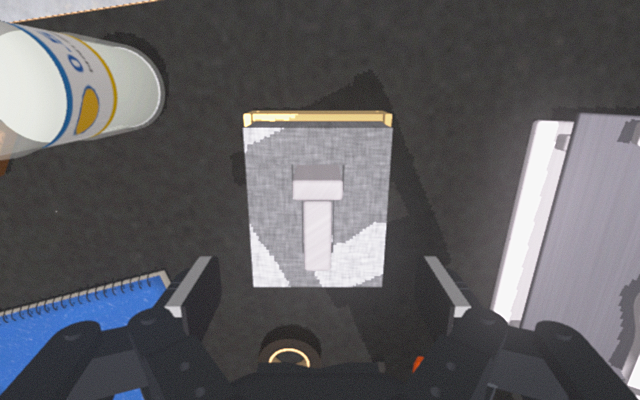

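Run:
```python
from h import *
for tag in ('w2','w24'):
    im,d,C=load(tag);P=pts(d,C);Z=P[...,2]
    m=((Z>92)&(Z<97)&(P[...,0]>480)&(P[...,0]<550)&(abs(P[...,1]-395)<18))
    X=P[m];A=np.c_[X[:,:2]-X[:,:2].mean(0),np.ones(len(X))];print(tag,m.sum(),np.linalg.lstsq(A,X[:,2],rcond=None)[0],cv2.minAreaRect(X[:,:2].astype(np.float32)))
```

```text
w2 2992 [-4.83485200e-03  3.89305650e-03  9.43815848e+01] ((515.026611328125, 396.0604248046875), (55.556007385253906, 27.711101531982422), 7.107527256011963)
w24 2980 [-4.20414511e-03  1.18674694e-03  9.43688816e+01] ((515.50830078125, 395.9918518066406), (56.22270965576172, 27.627525329589844), 8.617671012878418)
```

Run:
```python
from h import *
from delta import delta
im,d,C=shot('side','s25');P=pts(d,C);P0=pts(load('side0')[1],load('side0')[2])
for n,u,v in [('tin',361,138),('mug',298,120)]: print(n,P0[v,u].round(1),P[v,u].round(1))
s=bot.get_state();print(s['clock'],s['ft_force'])
print(order.hand_in())
```

```text
tin [ 482.  -113.2   26.2] [ 481.8 -112.1   27. ]
mug [ 713.6 -122.1   54.5] [523.2 436.6 425.2]
29.65 [-0.51568746 -0.31022295 -0.44384371]
the job is handed in; nothing more can be done
None
```

View pics/s25.png

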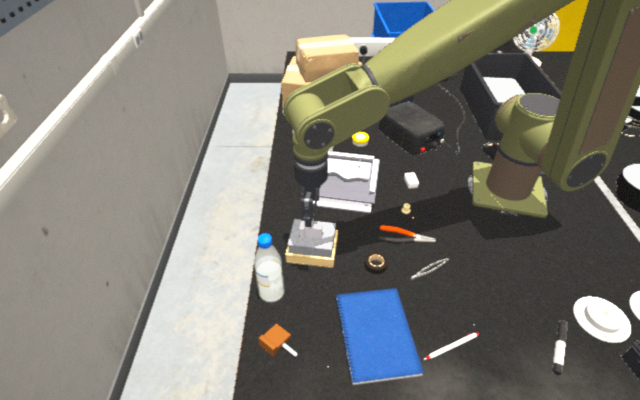

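I traced the whole wavy edge in one pass from the far flat to the near flat, put the stylus back in its foam cutout, let go and handed in at about 30 s. No verdict came back.

- **Tilting the pin:** the tool can only turn about the vertical, so I tilted the stylus about 25° in a light grip against the rim of its pin hole. I then clamped it at 120 N. It was about 3° off square to the template before and after the trace.
- **Tracing:** once pressed in, the template measured 4.3 to 5.6 mm back at five of the six spots I checked from the far flat to the near flat. I checked force only at y +37 mm. The push at the checks was about 3 to 5 N. I did not measure between these spots.
- **Straightening:** my first attempt failed because the grip force had not dropped from 120 N. The pin slipped out of its hole onto the cutout floor, and the wrist force reached about 17 N. I eased the grip, stood the stylus up against the end wall of the cutout and seated it normally.

Last checks:
- **Stylus:** its top is at z 94.4 mm, the same as at the start. It is within about 1 mm of its original place, and its tilt is under 0.5°.
- **Template:** I last saw it after the trace, in the wrist picture on the way back, where it looked sprung back. I did not measure it again.
- **Tin and mug:** the tin is where it was, within about 1 mm. The arm hid the mug in the final picture, so I could not check it, though the arm never went near it.

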